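# Offer a tube-warmer lid up to its hinge and hold it for the pin

## Robot

A 7-joint arm with a two-finger parallel gripper is mounted at the origin on the work surface. World frame = base frame: x ahead of the robot, y to its left, z up, the work surface at z = 0. Lengths are in m, angles in degrees, forces in N, time in s.
With the tool pointing down it reaches from about 0.425 to 0.875 m from the base axis. Payload 4.7 kg.
Tool frame: the origin (TCP) lies on the front face of the gripper's body, between the roots of the fingers; the fingertips stand 70 mm ahead of it and the grasp point (between the pads) lies 51 mm ahead of it; z points along the fingers, y is the direction in which the jaws open and shut (so a half turn about z gives the same grasp; the last joint's range is limited). The gripper opens to 87 mm and grips with 3 to 60 N. Pads are 19 mm wide; open, the fingers measure 117 mm over their backs; the gripper's body (75 mm by 190 mm) begins 51 mm behind the grasp point.
Start: joints at [-65.426, 18.392, -4.016, 83.108, 1.295, 78.541, -3.26], TCP at [0.262, 0.595, 0.292] pointing down, gripper open.
Joint ranges: [-163.93, 163.93], [-17.29, 119.83], [-79.2, 71.16], [3.27, 140.29], [-89.18, 269.18], [5.43, 117.66], [-154.24, 154.24]. Speed limits (degrees/s): [147.25, 147.25, 180, 180, 180, 180, 180].

## Interface

Orientations are given as [roll, pitch, yaw] about the fixed x, y, z axes, in that order (R = Rz(yaw) Ry(pitch) Rx(roll)).
In Python, from cell import env gives the robot as it stands.
- The arm moves only by the tool drive_tool, never from a script. Its argument "commands" is a list of rows, each a list of 7 numbers: the shift along the tool's x, y, z in cm, then the turn, a rotation vector about the tool's x, y, z in degrees, then the opening, from 0 (shut) to 1 (fully open). In form: [[tx, ty, tz, rx, ry, rz, hand], ...]. A call has 1 to 20 rows; each row shifts and turns the commanded pose from where the row before left it, along the tool's axes as they then stand; what a row does not reach is not made up. A row lasts 1/12 s, in which the tool goes at most 41.7 mm and 7.16 degrees, less where a joint would pass 70% of its speed; a pose out of reach is approached as far as the arm can. A call is refused whole if a number of a shift passes 4.17 or a number of a turn 7.16, either way. A call with a gripper value outside its range is refused whole. The fingers move at their own pace and stop on an object; "force" is the grip in N (left out, the last holds). Time passes only in rows, so rows that do not move let the fingers close. It gives the time, the measured TCP pose, the force and the opening at its end, in the units of the state.
- env.get_obs(): the state, without advancing time (a new reading comes with each control period).
- env.read_camera(name): name is "scene" or "top" or "wrist"; returns a dict with "img" (420x560x3 uint8, blue, green, red), "mtx" (3x3 intrinsics, pixels), "pose" (4x4, takes a point from camera to world coordinates). Camera axes: x right, y down, z forward; pixel columns grow to the right and rows downward; lengths in m; the calibration is good to about 2 mm. The wrist camera is an equidistant fisheye: a pixel r from the principal point sees the ray r / f radians off the axis. A picture is of the moment at which its call begins. There is no depth.
- env.sign_off(): hands the job in, once; it reports no verdict.
The state is a dict: "time_s": time; "qpos": joint angles; "joint_velocities": joint speeds; "effort": joint torques, N m; "tool_pos": TCP position; "tool_rot": TCP orientation; "force": force on the tool from outside, world axes, zero at the start; "wrist_torque": the same for the moment, N m; "grip_width": finger opening in m.
Only numpy, scipy, OpenCV 4.12 (cv2) and the standard library are available. Lean on these libraries where they do the work, as an engineer would, in place of code of your own. Each camera call takes 0.05 s, during which the arm holds its last target.

## Task

Refit the blue lid of the tube warmer. Pick it up by its white grip bar and press the orange-banded end of its hinge knuckle squarely onto the middle of the sprung green lubricating pad until the pad gives, turn the lid round and do the same with the plain end. Then bring the lid level over the warmer with its knuckle between the two fixed knuckles so that the holes line up for the pin, without resting it on or pressing it against the warmer, and finish there, still holding it still in the gripper; leave the tip box, the pin block and the bottle alone.

Things in the scene. Friction and masses are not known exactly. Their poses are not given: they have to be found in the camera images.
- lid: Loose lid, 160 g: blue plate 90 (x) x 60 (y) x 6 mm, origin at the centre of its underside, z up. Steel hinge knuckle (tube) along y beyond its +x edge, axis at x = 60, z = 10 mm. White grip bar 50 (x) x 14 (y) mm on top from z = 6 to 42 mm, centred at x = 12, y = 0. Starts flat on the bench on one side of the warmer, the pad stand on the other side
- lid_grip (a point): Point inside the grip bar, 31 mm above the lid's underside (lid x = 12, y = 0), near the centre of mass: where to pinch it, across its 14 mm (along lid y)
- lid_knuckle (a point): Centre of the lid's knuckle, on the axis of its bore (lid x = 60, y = 0, z = 10 mm). Knuckle: outer diameter 20, bore 11, length 64 mm, flush with the lid's underside
- end_orange (a point): Centre of the knuckle's end face nearest the orange band, on the bore axis (lid x = 60, y = +32, z = 10 mm)
- end_plain (a point): Centre of the knuckle's other end face, without band (lid x = 60, y = -32, z = 10 mm)
- bath: Tube warmer, fixed: cream box 150 (x) x 130 (y) mm, top deck 90 mm above the bench, origin under its centre on the bench, x roughly away from the robot (yaw up to about 0.3 rad). In place the lid lies level over the deck, grip bar on the -x side of the hinge, its x along the warmer's, its underside 8 mm above the deck, touching nothing
- hinge_mid (a point): On the axis (along bath y) of the two fixed steel knuckles, midway between them: bath x = 50, y = 0, z = 108 mm; the lid's knuckle centre belongs here. They are 20 mm across, bore 11, each 18 long, 72 mm apart, open from above: 4 mm to spare at each end of the lid's knuckle. The pin is 7 mm thick
- oiler: Fixed pad stand: grey foot 90 x 70 mm, steel column, grey head 50 (x) x 42 (y) x 42 mm centred 130 mm above the bench. Origin at the foot on the bench. The round green pad, 28 mm across, stands out on a rod from the head towards -x, facing the robot (yaw up to about 0.2 rad)
- pad_face (a point): Centre of the pad's green face, 130 mm above the bench and 40 mm on the -x side of the stand's origin when not pressed; moves in with the pad. x axis as the stand's: into the pad
- pad (a joint): How far the pad is pushed in, 0 (out) to 0.016 m (stop); springs back when left. Soft: 0.3 N to start, about 2.7 N at the stop; 3 mm or more, held a moment, is a proper dab
- tipbox: Bystander: open pipette tip box, pale green, 85 x 122 x 55 mm, origin under its centre, loose on the bench beyond the warmer
- pinblock: Bystander: aluminium block 50 x 50 x 25 mm with the steel hinge pin standing in it, 79 mm tall in all, origin under its centre, loose
- reagent: Bystander: white bottle with a blue cap, 60 mm across, 130 mm tall, origin under its centre, loose, out to the left
Things that resemble listed ones, but are neither listed nor needed, are in the scene too. Several things look just like the lid: the one meant starts farthest from the robot's base. Several things have the shape of the bath; the one meant has the colours described above.

How it is judged:
By the outcome, as a careful person would: the job done as asked, in the order asked, and still so for the second after the job is handed in, while the arm keeps its last pose, push and grip.
It also fails if it takes over 64 s, if anything falls off the work surface, if the arm or the gripper's body presses on something with over 40 N, if the wrist force passes 120 N, or if a joint passes its speed limit or range.

## Working session

There is one attempt and no reset: what is moved stays moved. The work goes in short steps, Python scripts to look and compute and a tool call to move; the robot and the scene stay as the last step left them, time stands still between calls to the robot, and variables do not carry over. Pictures are saved under pics/ and viewed, and the job is handed in when it is done.

Besides the shell and the picture viewer there is one more tool, called after "Emit:" by a JSON object that holds its "fn" and its "kwargs". drive_tool: Moves the arm, as the interface text tells. Its arguments: {"type":"object","properties":{"commands":{"type":"array"},"force":{"type":"number"}},"required":["commands"]}

```bash
ls; mkdir -p pics; python3 - <<'E'
from cell import env
import cv2
o=env.get_obs();print(o)
for n in ("scene","top","wrist"):
    c=env.read_camera(n);cv2.imwrite(f"pics/{n}0.png",c["img"]);print(n,c["mtx"].tolist(),c["pose"].round(4).tolist())
E
```

```text
pics
{'time_s': 0.0, 'qpos': array([-65.42456906,  18.43836117,  -4.01630263,  83.17472105,
         1.29593656,  78.54166157,  -3.2588591 ]), 'joint_velocities': array([-0.01612431, -0.05417763,  0.01198629, -0.0235366 , -0.04013086,
        0.04151864, -0.04823964]), 'effort': array([-6.08243022e-05, -4.91285276e+01, -4.03896226e-01, -3.12534428e+01,
       -6.40179100e-02,  4.40077053e-02,  1.73795243e-04]), 'tool_pos': array([0.2618339 , 0.59446661, 0.29117101]), 'tool_rot': array([-1.79890556e+02,  6.48341084e-03,  1.56236380e+02]), 'force': array([ 0.45417749,  0.19305327, -0.36519449]), 'wrist_torque': array([-0.02305856, -0.02428402,  0.08568585]), 'grip_width': 0.08716842070025255}
scene [[386.50946435008086, 0.0, 281.7534838508754], [0.0, 386.50946435008086, 207.34647075506737], [0.0, 0.0, 1.0]] [[-0.7198, 0.479, -0.5024, 1.0017], [0.6941, 0.4963, -0.5214, 0.5773], [-0.0004, -0.7241, -0.6897, 0.7942], [0.0, 0.0, 0.0, 1.0]]
top [[423.1519124534941, 0.0, 276.66390467589025], [0.0, 423.1519124534941, 205.47572650905965], [0.0, 0.0, 1.0]] [[-0.0112, -0.9835, 0.1807, 0.284], [-0.9999, 0.0114, -0.0004, 0.0907], [-0.0016, -0.1807, -0.9835, 1.4245], [0.0, 0.0, 0.0, 1.0]]
wrist [[325.19226210127806, 0.0, 276.74055269367625], [0.0, 325.19226210127806, 211.68412892154802], [0.0, 0.0, 1.0]] [[0.4029, 0.8869, 0.2259, 0.1999], [0.9152, -0.3899, -0.1018, 0.6211], [-0.0022, 0.2478, -0.9688, 0.3836], [0.0, 0.0, 0.0, 1.0]]
```

View pics/scene0.png

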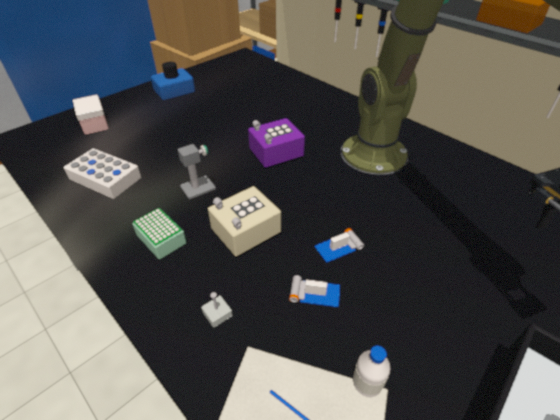

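View pics/top0.png

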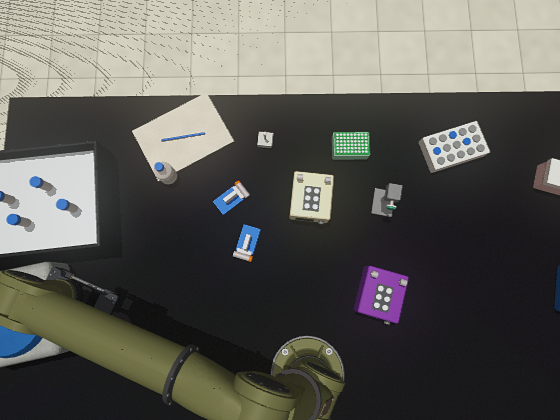

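View pics/wrist0.png

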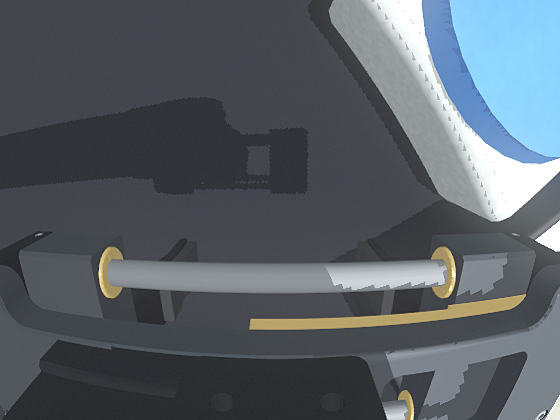

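The top view shows two blue lids, at (231,198) and (247,243), with the base near (308,370), so the upper one is the farther. The cream bath is at (312,197), the pad stand at (385,200), and the purple box is a decoy. I'll zoom in next.

```bash
cat > h.py <<'E'
import numpy as np,cv2
from scipy.spatial.transform import Rotation as Rn
from cell import env
def ray(c,u,v):
    K=c["mtx"];d=np.array([(u-K[0,2])/K[0,0],(v-K[1,2])/K[1,1],1.])
    return c["pose"][:3,3],c["pose"][:3,:3]@d
def onz(c,u,v,z):
    o,d=ray(c,u,v);return o+d*(z-o[2])/d[2]
def proj(c,P):
    P=np.atleast_2d(P);q=(P-c["pose"][:3,3])@c["pose"][:3,:3];K=c["mtx"]
    return np.c_[q[:,0]/q[:,2]*K[0,0]+K[0,2],q[:,1]/q[:,2]*K[1,1]+K[1,2]]
def projf(c,P):
    P=np.atleast_2d(P);q=(P-c["pose"][:3,3])@c["pose"][:3,:3];K=c["mtx"]
    rr=np.hypot(q[:,0],q[:,1]);th=np.arctan2(rr,q[:,2]);s=th/np.maximum(rr,1e-9)
    return np.c_[q[:,0]*s*K[0,0]+K[0,2],q[:,1]*s*K[0,0]+K[1,2]]
def crop(c,x,y,w,h,s,name,grid=True):
    im=c["img"][y:y+h,x:x+w];im=cv2.resize(im,None,fx=s,fy=s,interpolation=cv2.INTER_CUBIC)
    cv2.imwrite(name,im)
E
python3 - <<'E'
from h import *
c=env.read_camera("top")
crop(c,200,160,80,60,10,"pics/a1.png");crop(c,280,160,130,75,6,"pics/a2.png")
s=env.read_camera("scene")
crop(s,170,130,120,120,5,"pics/a3.png");crop(s,270,210,110,110,5,"pics/a4.png")
np.savez("cams0.npz",ti=c["img"],tk=c["mtx"],tp=c["pose"],si=s["img"],sk=s["mtx"],sp=s["pose"])
for u,v in((231,198),(247,243),(312,197),(385,200)):print(onz(c,u,v,0))
E
```

```text
[0.57371436 0.24658476 0.        ]
[0.41845564 0.19141081 0.        ]
[ 0.57399645 -0.0316434   0.        ]
[ 0.56060038 -0.28166291  0.        ]
```

View pics/a1.png

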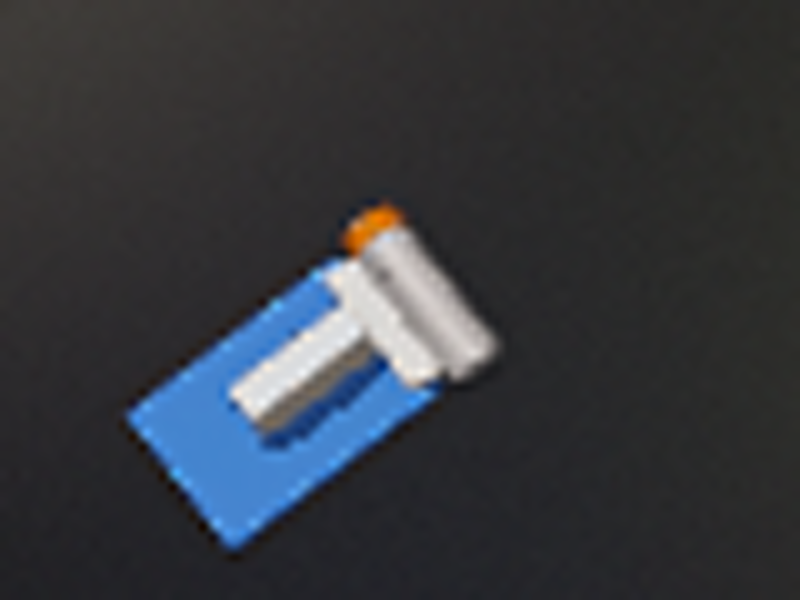

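View pics/a2.png

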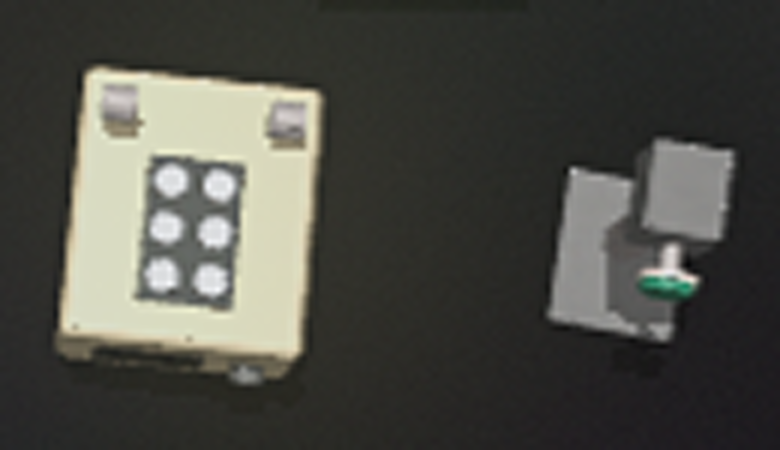

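View pics/a3.png

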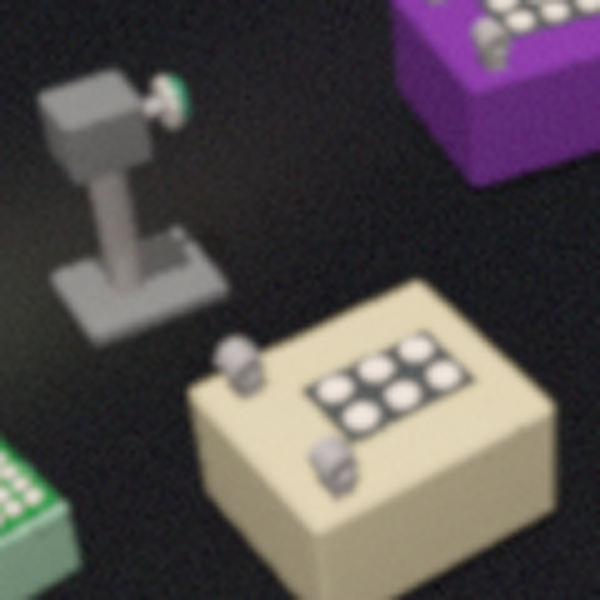

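View pics/a4.png

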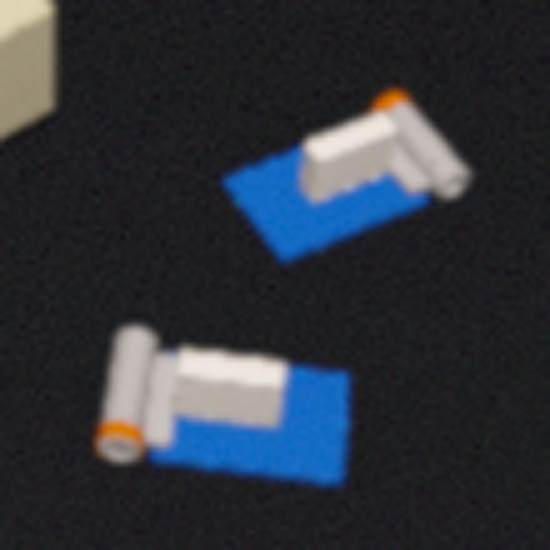

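```bash
cat > fit.py <<'E'
from h import *
from scipy.optimize import least_squares
z=np.load("cams0.npz");T=dict(img=z["ti"],mtx=z["tk"],pose=z["tp"]);S=dict(img=z["si"],mtx=z["sk"],pose=z["sp"])
def px(p,s,o):return (np.array(p,float)+.5)/s-.5+np.array(o)
def tw(p,X):
    x,y,a=p;c,s=np.cos(a),np.sin(a);X=np.atleast_2d(X);return np.c_[x+c*X[:,0]-s*X[:,1],y+s*X[:,0]+c*X[:,1],X[:,2]]
def fit(name,obs,p0):
    # obs list (cam,pix,pt)
    def f(p):return np.concatenate([(proj(c,tw(p,np.array(X)))[0]-q) for c,q,X in obs])
    r=least_squares(f,p0,loss="soft_l1");print(name,r.x.round(4),np.degrees(r.x[2]).round(2));print(f(r.x).reshape(-1,2).round(1).tolist());return r.x
def draw(c,p,lines,x,y,w,h,s,name):
    im=cv2.resize(c["img"][y:y+h,x:x+w],None,fx=s,fy=s,interpolation=cv2.INTER_CUBIC)
    for L in lines:
        q=(proj(c,tw(p,np.array(L)))-[x,y]+.5)*s-.5
        cv2.polylines(im,[np.round(q).astype(int)],False,(0,0,255),1)
    cv2.imwrite(name,im)
def box(x0,x1,y0,y1,z0,z1):
    r=lambda z:[(x0,y0,z),(x1,y0,z),(x1,y1,z),(x0,y1,z),(x0,y0,z)]
    return [r(z0),r(z1)]+[[(a,b,z0),(a,b,z1)] for a in(x0,x1) for b in(y0,y1)]
def circ(x,y,z,r):
    t=np.linspace(0,2*np.pi,25);return [(x+r*np.cos(k),y,z+r*np.sin(k)) for k in t]
LID=box(-.045,.045,-.03,.03,0,.006)+box(-.013,.037,-.007,.007,.006,.042)+[circ(.06,.032,.01,.01),circ(.06,-.032,.01,.01)]
BATH=box(-.075,.075,-.065,.065,0,.09)+[circ(.05,y,.108,.01) for y in(-.054,-.036,.036,.054)]
t=np.linspace(0,2*np.pi,25)
OIL=box(-.025,.025,-.021,.021,.109,.151)+[[(-.04,.014*np.cos(k),.13+.014*np.sin(k)) for k in t]]+box(-.045,.045,-.035,.035,0,.008)
E
cat > f1.py <<'E'
from fit import *
a1=lambda *p:px(p,10,(200,160));a2=lambda *p:px(p,6,(280,160));a3=lambda *p:px(p,5,(170,130));a4=lambda *p:px(p,5,(270,210))
lid=fit("lid",[(T,a1(127,415),(-.045,.03,.006)),(T,a1(235,545),(-.045,-.03,.006)),(T,a1(440,393),(.045,-.03,.006)),(T,a1(230,395),(-.013,.007,.042)),
 (S,a4(350,370),(-.045,.03,.006)),(S,a4(343,482),(-.045,-.03,.006)) if 0 else (S,a4(180,345),(.037,-.007,.042)),(S,a4(287,360),(-.013,-.007,.042))][:5],[.57,.24,-.6])
bath=fit("bath",[(T,a2(90,68),(.075,.065,.09)),(T,a2(320,92),(.075,-.065,.09)),(T,a2(300,355),(-.075,-.065,.09)),(T,a2(60,338),(-.075,.065,.09)),
 (S,a3(188,392),(.075,-.065,.09)),(S,a3(420,280),(-.075,-.065,.09)),(S,a3(557,405),(-.075,.065,.09)),(S,a3(318,530),(.075,.065,.09))],[.57,-.03,0])
oil=fit("oil",[(T,a2(655,138),(.025,.021,.151)),(T,a2(735,152),(.025,-.021,.151)),(T,a2(722,240),(-.025,-.021,.151)),(T,a2(640,228),(-.025,.021,.151)),
 (S,a3(38,98),(.025,-.021,.151)),(S,a3(118,68),(-.025,-.021,.151))],[.56,-.28,0])
np.savez("poses.npz",lid=lid,bath=bath,oil=oil)
draw(T,lid,LID,200,160,80,60,10,"pics/b1.png");draw(S,lid,LID,270,210,110,110,5,"pics/b4.png")
im=T.copy();draw(T,bath,BATH,280,160,130,75,6,"pics/b2.png");
draw(S,bath,BATH,170,130,120,120,5,"pics/b3.png");draw(T,oil,OIL,330,160,80,60,8,"pics/b5.png");draw(S,oil,OIL,170,130,60,80,7,"pics/b6.png")
def hs(*n):
    ims=[cv2.imread(f"pics/{k}.png") for k in n];h=500
    return cv2.hconcat([cv2.resize(i,(390,390)) for i in ims])
cv2.imwrite("pics/c1.png",hs("b1","b4"));cv2.imwrite("pics/c2.png",hs("b2","b3"));cv2.imwrite("pics/c3.png",hs("b5","b6"))
E
python3 f1.py
```

```text
lid [ 0.5643  0.2562 -0.8768] -50.24
[[-0.0, 1.2], [0.3, 1.4], [0.2, -0.3], [-0.2, 0.2], [-0.8, 20.1]]
bath [ 0.5632 -0.0215 -0.1103] -6.32
[[-1.4, -0.5], [0.1, -0.7], [-0.1, 0.9], [-0.7, -0.3], [-0.6, -1.1], [-0.2, -1.1], [0.5, -0.7], [-0.1, 0.2]]
oil [ 0.5585 -0.2715 -0.2004] -11.48
[[-0.4, -0.4], [-0.2, -0.2], [-0.3, 0.7], [-0.2, 0.2], [-0.5, -1.2], [-0.3, -0.5]]
```

View pics/c1.png

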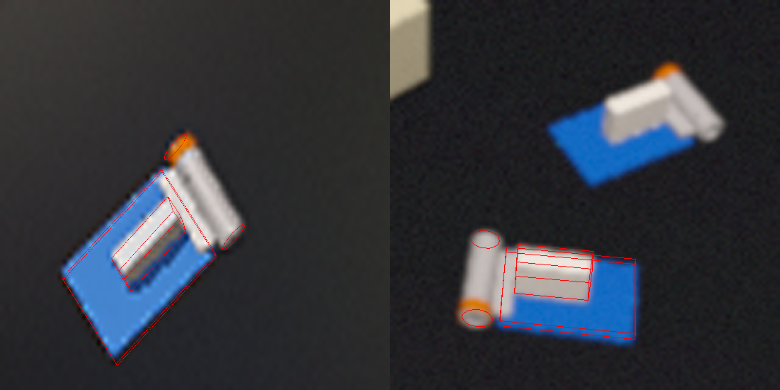

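View pics/c2.png

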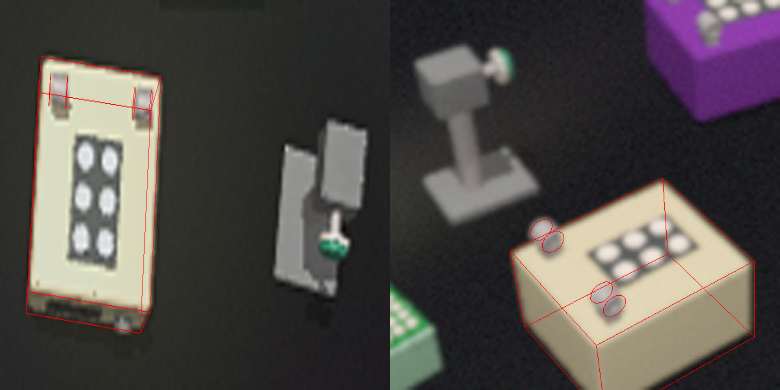

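View pics/c3.png

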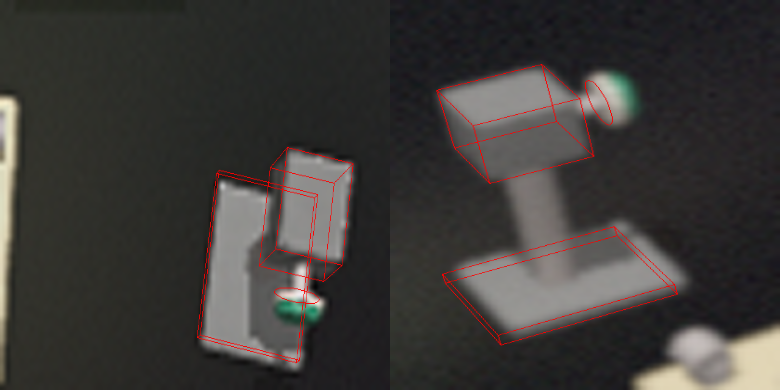

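```bash
cat > f2.py <<'E'
exec(open("f1.py").read().split("lid=fit")[0])
lid=fit("lid",[(T,a1(127,415),(-.045,.03,.006)),(T,a1(235,548),(-.045,-.03,.003)),(T,a1(440,393),(.045,-.03,.006)),(T,a1(230,395),(-.013,.007,.042)),(T,a1(262,430),(-.013,-.007,.042)),
 (S,a4(350,370),(-.045,-.03,.006)),(S,a4(343,487),(-.045,.03,.003)),(S,a4(180,345),(.037,-.007,.042)),(S,a4(287,360),(-.013,-.007,.042)),(S,a4(121,448),(.06,.032,.01))],[.57,.24,-.9])
def fo(p):
    obs=[(T,a2(655,138),(.025,.021,.151)),(T,a2(735,152),(.025,-.021,.151)),(T,a2(722,240),(-.025,-.021,.151)),(T,a2(640,228),(-.025,.021,.151)),
     (S,a3(38,98),(.025,-.021,.151)),(S,a3(118,68),(-.025,-.021,.151))]
    ob2=[(T,a2(572,168),(.045,.035,p[4])),(T,a2(548,318),(-.045,.035,p[4])),(T,a2(672,340),(-.045,-.035,p[4])),(S,a3(228,290),(-.045,.035,p[4])),(S,a3(180,228),(-.045,-.035,p[4])),
     (T,a2(668,285),(-.04,0,.13)),(S,a3(178,100),(-.04,0,.13))]
    r=[]
    for c,q,X in obs: r.append(proj(c,tw(p[:3],np.array(X)+[p[3],0,0]))[0]-q)
    for c,q,X in ob2: r.append(proj(c,tw(p[:3],np.array(X)))[0]-q)
    return np.concatenate(r)
r=least_squares(fo,[.56,-.27,-.2,0,.008],loss="soft_l1");print(r.x.round(4),fo(r.x).reshape(-1,2).round(1).tolist());oil=r.x[:3]
h=r.x[3];OIL=box(-.025+h,.025+h,-.021,.021,.109,.151)+OIL[6:7]+box(-.045,.045,-.035,.035,0,r.x[4])
bath=np.load("poses.npz")["bath"]
np.savez("poses.npz",lid=lid,bath=bath,oil=oil)
draw(T,lid,LID,200,160,80,60,10,"pics/b1.png");draw(S,lid,LID,270,210,110,110,5,"pics/b4.png")
draw(T,oil,OIL,330,160,80,60,8,"pics/b5.png");draw(S,oil,OIL,170,130,60,80,7,"pics/b6.png")
def hs(*n):
    ims=[cv2.imread(f"pics/{k}.png") for k in n];h=500
    return cv2.hconcat([cv2.resize(i,(390,300)) for i in ims])
cv2.imwrite("pics/c4.png",cv2.vconcat([hs("b1","b4"),hs("b5","b6")]))
for n,p,X in(("grip",lid,(.012,0,.031)),("knk",lid,(.06,0,.01)),("hinge",bath,(.05,0,.108)),("pad",oil,(-.04,0,.13))):print(n,tw(p,X).round(4))
E
python3 f2.py
```

```text
lid [ 0.5657  0.2572 -0.9155] -52.45
[[-0.4, 0.2], [-0.5, 0.6], [-0.1, -0.1], [-0.5, -0.4], [-1.2, -0.7], [-0.3, 0.2], [-0.1, -1.4], [-0.0, -0.0], [-0.2, -0.4], [-0.2, -0.2]]
[ 0.5522 -0.2709 -0.196   0.0062  0.0079] [[-0.2, -0.3], [-0.0, -0.2], [0.0, 0.8], [0.1, 0.3], [-0.6, -1.3], [-0.4, -0.6], [-0.6, -0.1], [-0.4, 0.4], [-0.6, 0.4], [-0.1, -0.6], [0.1, -0.0], [-0.5, -0.1], [-1.7, 0.1]]
grip [[0.573  0.2476 0.031 ]]
knk [[0.6023 0.2096 0.01  ]]
hinge [[ 0.6129 -0.027   0.108 ]]
pad [[ 0.513  -0.2632  0.13  ]]
```

View pics/c4.png

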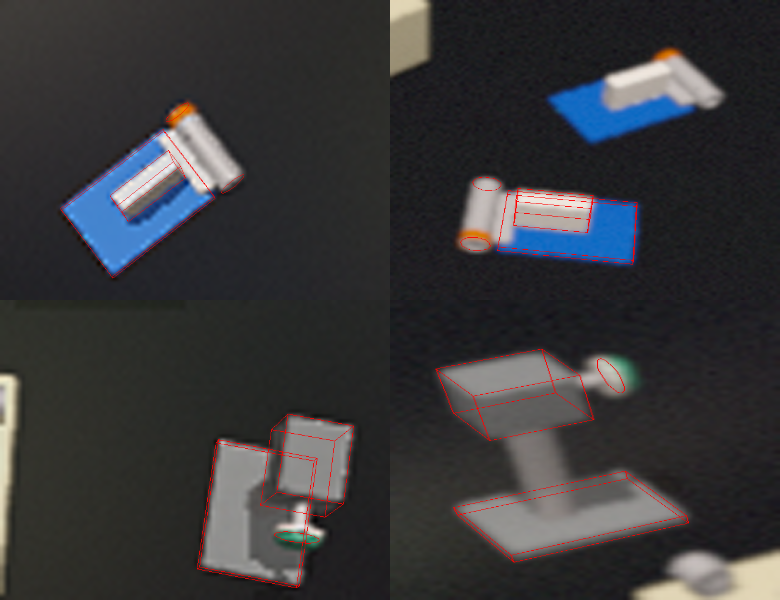

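```bash
cat >> h.py <<'E'
def tcp():
    o=env.get_obs();return o,np.array(o["tool_pos"]),Rn.from_euler("xyz",o["tool_rot"],degrees=True)
def plan(P,R,quiet=False):
    """first turn (rotvec, tool axes), then shift in the new tool axes"""
    o,p,r=tcp();rv=(r.inv()*R).as_rotvec(degrees=True);d=R.inv().apply(np.array(P)-p)*100
    print("t",round(o["time_s"],2),"pos",p.round(4),"rot",np.round(o["tool_rot"],2),"w",round(o["grip_width"],4),"F",np.round(o["force"],2),"q",np.round(o["qpos"],1))
    print("turn",rv.round(2),"rows>=",np.ceil(abs(rv).max()/7.1)," then shift cm",d.round(2),"rows>=",np.ceil(np.linalg.norm(d)/4.1), "shift in current axes",(r.inv().apply(np.array(P)-p)*100).round(2));return rv,d
def down(psi):return Rn.from_euler("xyz",[180,0,psi],degrees=True)
E
python3 - <<'E'
from h import *
plan([.573,.2476,.23],down(127.55))
E
```

```text
t 0.25 pos [0.2619 0.5947 0.2918] rot [-179.95    0.    156.24] w 0.0872 F [0.02 0.63 0.28] q [-65.4  18.4  -4.   83.1   1.3  78.5  -3.3]
turn [-5.000e-02  2.000e-02  2.869e+01] rows>= 5.0  then shift cm [-46.48   3.51   6.18] rows>= 12.0 shift in current axes [-42.46 -19.23   6.2 ]
```

Emit:
{"fn": "drive_tool", "kwargs": {"commands": [[0,0,0,0,0,5.74,1],[0,0,0,0,0,5.74,1],[0,0,0,0,0,5.74,1],[0,0,0,0,0,5.74,1],[0,0,0,0,0,5.74,1],[-3.32,0.25,0.44,0,0,0,1],[-3.32,0.25,0.44,0,0,0,1],[-3.32,0.25,0.44,0,0,0,1],[-3.32,0.25,0.44,0,0,0,1],[-3.32,0.25,0.44,0,0,0,1],[-3.32,0.25,0.44,0,0,0,1],[-3.32,0.25,0.44,0,0,0,1],[-3.32,0.25,0.44,0,0,0,1],[-3.32,0.25,0.44,0,0,0,1],[-3.32,0.25,0.44,0,0,0,1],[-3.32,0.25,0.44,0,0,0,1],[-3.32,0.25,0.44,0,0,0,1],[-3.32,0.25,0.44,0,0,0,1],[-3.32,0.25,0.44,0,0,0,1],[0,0,0,0,0,0,1]], "force": 30}}

```text
time_s: 1.92
tool_pos: [0.5773, 0.2389, 0.2297]
tool_rot: [-179.9, 0.3, 126.9]
force: [1.2, -1.3, 0.4]
grip_width: 0.087
```

```bash
cat >> h.py <<'E'
def wdraw(name,items):
    """items: (pose (x,y,a) list of lines)"""
    from fit import tw
    c=env.read_camera("wrist");im=c["img"].copy()
    cv2.imwrite(f"pics/{name}_raw.png",im)
    for p,lines in items:
        for L in lines:
            L=np.array(L);D=np.concatenate([L[i]+(L[i+1]-L[i])*np.linspace(0,1,6)[:,None] for i in range(len(L)-1)])
            q=projf(c,tw(p,D)) if not callable(p) else projf(c,p(D))
            if np.all(np.abs(q)<3000):cv2.polylines(im,[np.round(q).astype(int)],False,(0,0,255),1)
    cv2.imwrite(f"pics/{name}.png",im);return c
E
python3 - <<'E'
from h import *
from fit import LID
p=np.load("poses.npz");plan([.573,.2476,.082],down(127.55))
wdraw("w1",[(p["lid"],LID)])
E
```

```text
t 1.92 pos [0.5773 0.2389 0.2297] rot [-179.9     0.33  126.92] w 0.087 F [ 1.2  -1.34  0.44] q [-37.4  17.5  15.   92.2  -4.4  70.9  15.3]
turn [-0.1   0.33 -0.63] rows>= 1.0  then shift cm [ 0.95  0.19 14.77] rows>= 4.0 shift in current axes [ 1.04  0.2  14.77]
```

View pics/w1.png

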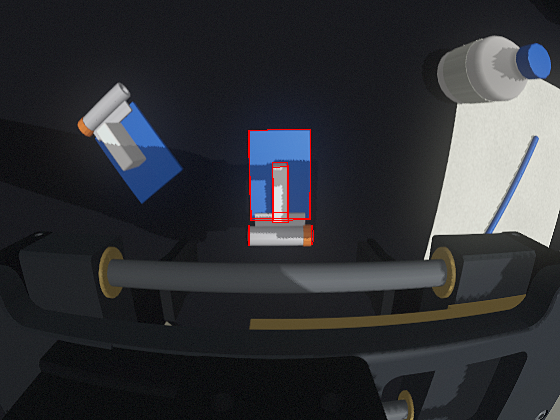

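The overlay lies on the lid at (280,185), within about 2 px. I'll settle and re-measure.

Emit:
{"fn": "drive_tool", "kwargs": {"commands": [[0,0,0,0,0,0,1],[0,0,0,0,0,0,1],[0,0,0,0,0,0,1]]}}

```text
time_s: 2.22
tool_pos: [0.572, 0.2495, 0.2308]
tool_rot: [180.0, -0.1, 127.7]
force: [-0.5, 0.5, 0.3]
grip_width: 0.0868
```

```bash
python3 - <<'E'
from h import *
from fit import LID
p=np.load("poses.npz");plan([.573,.2476,.082],down(127.55))
wdraw("w2",[(p["lid"],LID)])
im=cv2.imread("pics/w2_raw.png");im2=cv2.imread("pics/w2.png")
f=lambda i:cv2.resize(i[115:255,220:340],None,fx=3.3,fy=4)
cv2.imwrite("pics/w2c.png",cv2.hconcat([f(im),f(im2)]))
E
```

```text
t 2.22 pos [0.572  0.2495 0.2308] rot [ 1.7998e+02 -5.0000e-02  1.2769e+02] w 0.0868 F [-0.55  0.51  0.25] q [-37.8  17.3  14.4  92.2  -4.6  71.   15.2]
turn [ 0.02 -0.05  0.14] rows>= 1.0  then shift cm [-0.21 -0.03 14.88] rows>= 4.0 shift in current axes [-0.22 -0.04 14.88]
```

View pics/w2c.png

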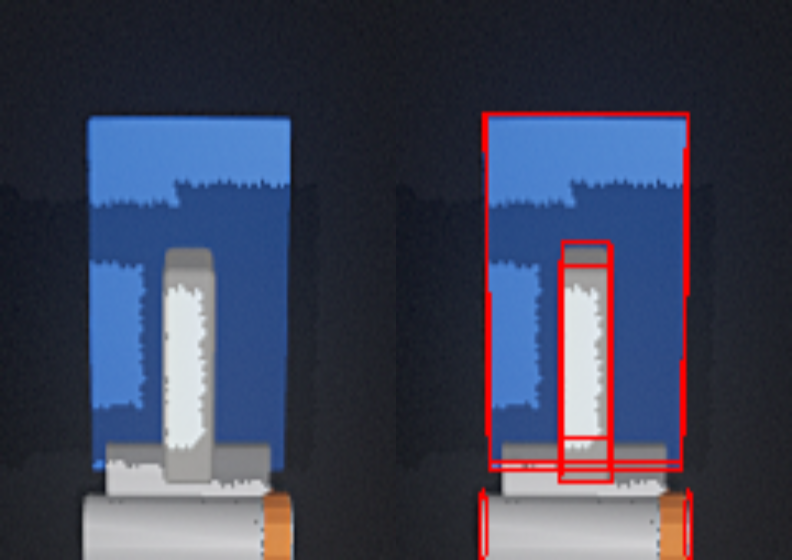

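Emit:
{"fn": "drive_tool", "kwargs": {"commands": [[-0.21,-0.03,2.4,0,0,0.14,1],[0,0,2.4,0,0,0,1],[0,0,2.4,0,0,0,1],[0,0,2.4,0,0,0,1],[0,0,2.4,0,0,0,1],[0,0,1.6,0,0,0,1],[0,0,1.0,0,0,0,1],[0,0,0.28,0,0,0,1],[0,0,0,0,0,0,1],[0,0,0,0,0,0,1],[0,0,0,0,0,0,1]]}}

```text
time_s: 3.18
tool_pos: [0.5749, 0.2464, 0.0835]
tool_rot: [179.8, 0.0, 127.4]
force: [-0.7, -0.9, 0.6]
grip_width: 0.0867
```

```bash
python3 - <<'E'
from h import *
plan([.573,.2476,.082],down(127.55))
E
```

```text
t 3.18 pos [0.5749 0.2464 0.0835] rot [1.7984e+02 3.0000e-02 1.2741e+02] w 0.0867 F [-0.67 -0.87  0.61] q [-36.5  25.7  13.4  99.4  -7.1  55.5  17. ]
turn [ 0.16  0.03 -0.14] rows>= 1.0  then shift cm [ 0.21 -0.07  0.15] rows>= 1.0 shift in current axes [ 0.21 -0.07  0.15]
```

Emit:
{"fn": "drive_tool", "kwargs": {"commands": [[0,0,0,0,0,0,0],[0,0,0,0,0,0,0],[0,0,0,0,0,0,0],[0,0,0,0,0,0,0],[0,0,0,0,0,0,0],[0,0,0,0,0,0,0],[0,0,0,0,0,0,0],[0,0,0,0,0,0,0],[0,0,0,0,0,0,0],[0,0,0,0,0,0,0]], "force": 40}}

```text
time_s: 4.02
tool_pos: [0.5739, 0.2458, 0.0819]
tool_rot: [180.0, 0.0, 127.4]
force: [0.1, -0.0, -0.9]
grip_width: 0.0284
```

```bash
python3 - <<'E'
from h import *
plan([.573,.2476,.3],down(127.55))
p=np.load("poses.npz");from fit import tw
print(tw(p["lid"],(.012,0,.031)))
E
```

```text
t 4.02 pos [0.5739 0.2458 0.0819] rot [180.     0.   127.39] w 0.0284 F [ 0.07 -0.04 -0.86] q [-36.5  25.8  13.4  99.5  -7.1  55.5  17. ]
turn [ 0.    0.   -0.16] rows>= 1.0  then shift cm [  0.2    0.04 -21.81] rows>= 6.0 shift in current axes [  0.2    0.04 -21.81]
[[0.57302306 0.24763564 0.031     ]]
```

Emit:
{"fn": "drive_tool", "kwargs": {"commands": [[0,0,0,0,0,0,0],[0,0,0,0,0,0,0],[0,0,0,0,0,0,0],[0,0,0,0,0,0,0],[0,0,0,0,0,0,0]]}}

```text
time_s: 4.43
tool_pos: [0.574, 0.2458, 0.0819]
tool_rot: [180.0, 0.0, 127.4]
force: [0.8, 0.4, -0.4]
grip_width: 0.0136
```

```bash
python3 - <<'E'
from h import *
plan([.573,.2476,.3],down(127.55))
E
```

```text
t 4.43 pos [0.574  0.2458 0.0819] rot [179.99   0.   127.39] w 0.0136 F [ 0.75  0.38 -0.38] q [-36.5  25.8  13.4  99.5  -7.1  55.5  17. ]
turn [ 0.01  0.   -0.16] rows>= 1.0  then shift cm [  0.21   0.03 -21.81] rows>= 6.0 shift in current axes [  0.2    0.03 -21.81]
```

Emit:
{"fn": "drive_tool", "kwargs": {"commands": [[0,0,-0.5,0,0,0,0],[0,0,-1.5,0,0,0,0],[0,0,-2.5,0,0,0,0],[0,0,-3,0,0,0,0],[0,0,-3,0,0,0,0],[0,0,-3,0,0,0,0],[0,0,-3,0,0,0,0],[0,0,-3,0,0,0,0],[0,0,-1.5,0,0,0,0],[0,0,-0.8,0,0,0,0],[0,0,0,0,0,0,0],[0,0,0,0,0,0,0],[0,0,0,0,0,0,0]]}}

```text
time_s: 5.52
tool_pos: [0.5731, 0.2455, 0.2978]
tool_rot: [-179.8, -0.0, 127.4]
force: [0.4, -0.5, -2.2]
grip_width: 0.0137
```

```bash
cat >> h.py <<'E'
# lid in tool frame: origin offset ox (along tool x), with tool x = -lid x (grasp A), tool y = lid y, tool z = -lid z
def lidpts(dx=0.,dz=0.,o=None):
    """returns function lid pts -> world, dx = lid grip point shift along lid x, dz along lid z"""
    _,p,r=tcp()
    def f(X):
        X=np.atleast_2d(np.array(X,float))-[.012,0,.031]+[dx,0,dz]
        return r.apply(np.c_[-X[:,0],X[:,1],-X[:,2]+.051])+p
    return f
E
python3 - <<'E'
from h import *
from fit import LID
plan([.573,.2476,.3],down(127.55))
wdraw("w3",[(lidpts(-.002),LID)])
im=cv2.imread("pics/w3_raw.png");im2=cv2.imread("pics/w3.png")
f=lambda i:cv2.resize(i[80:280,200:360],None,fx=2.45,fy=2.8)
cv2.imwrite("pics/w3c.png",cv2.hconcat([f(im),f(im2)]))
E
```

```text
t 5.52 pos [0.5731 0.2455 0.2978] rot [-1.7981e+02 -3.0000e-02  1.2740e+02] w 0.0137 F [ 0.36 -0.53 -2.18] q [-37.9  15.2  15.   87.2  -3.9  78.4  14.8]
turn [-0.19 -0.03 -0.15] rows>= 1.0  then shift cm [ 0.18  0.12 -0.22] rows>= 1.0 shift in current axes [ 0.18  0.12 -0.22]
```

View pics/w3c.png

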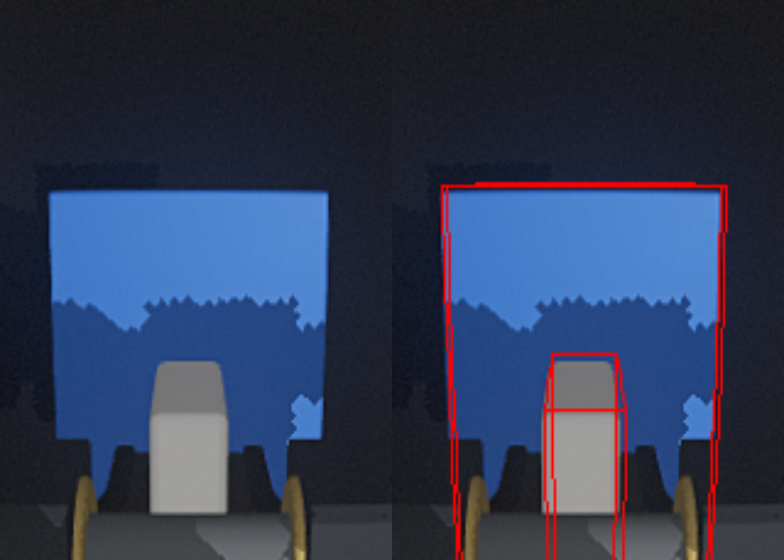

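```bash
cat >> h.py <<'E'
DX=-.001
def tcp_for(pt_world,R,lidpt,dx=None):
    dx=DX if dx is None else dx
    X=np.array(lidpt)-[.012,0,.031]+[dx,0,0]
    return np.array(pt_world)-R.apply([-X[0],X[1],-X[2]+.051])
EO=(.06,.032,.01);EP=(.06,-.032,.01);KN=(.06,0,.01)
E
python3 - <<'E'
from h import *
p=np.load("poses.npz");x,y,a=p["oil"];xs=np.array([np.cos(a),np.sin(a),0]);pad=np.array([x,y,.13])-.04*xs
R=down(np.degrees(a)+90)
P=tcp_for(pad-.05*xs,R,EO);print(P,np.degrees(a)+90)
P[2]=.297;plan(P,R)
E
```

```text
[ 0.44171384 -0.20109094  0.202     ] 78.77267417728795
t 5.57 pos [0.5731 0.2455 0.2977] rot [-1.798e+02 -3.000e-02  1.274e+02] w 0.0137 F [-0.52 -0.35 -1.56] q [-37.9  15.2  15.   87.2  -4.   78.4  14.8]
turn [-0.21  0.05 48.63] rows>= 7.0  then shift cm [-46.37  -4.19   0.07] rows>= 12.0 shift in current axes [-27.5  -37.57   0.18]
```

Emit:
{"fn": "drive_tool", "kwargs": {"commands": [[0,0,0,0,0,3,0],[0,0,0,0,0,6,0],[0,0,0,0,0,6,0],[0,0,0,0,0,6,0],[0,0,0,0,0,6,0],[0,0,0,0,0,6,0],[0,0,0,0,0,6,0],[0,0,0,0,0,6,0],[0,0,0,0,0,3.6,0]]}}

```text
time_s: 6.32
tool_pos: [0.5734, 0.2456, 0.2981]
tool_rot: [-179.9, 0.1, 78.5]
force: [-0.1, 0.7, -1.1]
grip_width: 0.0138
```

Emit:
{"fn": "drive_tool", "kwargs": {"commands": [[-1,-0.05,0,0,0,0,0],[-2,-0.15,0,0,0,0,0],[-3,-0.25,0,0,0,0,0],[-3,-0.25,0,0,0,0,0],[-3,-0.25,0,0,0,0,0],[-3,-0.25,0,0,0,0,0],[-3,-0.25,0,0,0,0,0],[-3,-0.25,0,0,0,0,0],[-3,-0.25,0,0,0,0,0],[-3,-0.25,0,0,0,0,0],[-3,-0.25,0,0,0,0,0],[-3,-0.25,0,0,0,0,0],[-3,-0.3,0,0,0,0,0],[-3,-0.3,0,0,0,0,0],[-3,-0.3,0,0,0,0,0],[-2.4,-0.3,0,0,0,0,0],[-1.6,-0.25,0,0,0,0,0],[-0.4,-0.09,0,0,0,0,0],[0,0,0,0,0,0,0],[0,0,0,0,0,0,0]]}}

```text
time_s: 7.98
tool_pos: [0.4421, -0.2002, 0.2994]
tool_rot: [-180.0, -0.1, 78.9]
force: [0.2, 0.7, -1.6]
grip_width: 0.0139
```

```bash
cat > dab.py <<'E'
from h import *
import sys
end,dist=(EO if sys.argv[1]=="o" else EP),float(sys.argv[2])
p=np.load("poses.npz");x,y,a=p["oil"];xs=np.array([np.cos(a),np.sin(a),0]);pad=p["pad"] if "pad" in p else np.array([x,y,.13])-.04*xs
R=down(np.degrees(a)+(90 if end is EO else -90))
plan(tcp_for(pad-dist*xs,R,end),R)
E
python3 dab.py o .05
```

```text
t 7.98 pos [ 0.4421 -0.2002  0.2994] rot [-1.7996e+02 -5.0000e-02  7.8880e+01] w 0.0139 F [ 0.25  0.69 -1.6 ] q [-21.3  -4.2  41.1 106.4   2.8  76.8   8. ]
turn [-0.04 -0.05  0.1 ] rows>= 1.0  then shift cm [-0.1  -0.02  9.74] rows>= 3.0 shift in current axes [-0.11 -0.02  9.74]
```

Emit:
{"fn": "drive_tool", "kwargs": {"commands": [[-0.1,0,1,0,0,0,0],[0,0,2,0,0,0,0],[0,0,2,0,0,0,0],[0,0,2,0,0,0,0],[0,0,1.7,0,0,0,0],[0,0,1,0,0,0,0],[0,0,0,0,0,0,0],[0,0,0,0,0,0,0],[0,0,0,0,0,0,0]]}}

```text
time_s: 8.73
tool_pos: [0.4427, -0.202, 0.2036]
tool_rot: [179.9, 0.0, 78.8]
force: [-0.0, 0.4, -0.9]
grip_width: 0.0139
```

```bash
cat > look.py <<'E'
from h import *
from fit import *
import sys
n=sys.argv[1];dx=DX
p=np.load("poses.npz");f=lidpts(dx)
for cn,(x,y,w,h,s) in dict(top=tuple(map(int,sys.argv[2].split(","))),scene=tuple(map(int,sys.argv[3].split(",")))).items():
    c=env.read_camera(cn);raw=cv2.resize(c["img"][y:y+h,x:x+w],None,fx=s,fy=s,interpolation=cv2.INTER_CUBIC);im=raw.copy()
    items=[(f,LID)]+[((lambda X,q=p[k]:tw(q,X)),L) for k,L in(("oil",[OIL[6]]),("bath",BATH))]
    for g,Ls in items:
        for L in Ls:
            q=(proj(c,g(np.array(L)))-[x,y]+.5)*s-.5
            cv2.polylines(im,[np.round(q).astype(int)],False,(0,0,255),1)
    cv2.imwrite(f"pics/{n}_{cn}.png",cv2.hconcat([raw,im]))
    np.savez(f"cam_{n}_{cn}.npz",img=c["img"],mtx=c["mtx"],pose=c["pose"])
E
python3 look.py d1 340,170,70,70,5 160,110,70,70,5; python3 dab.py o .05
```

```text
t 8.83 pos [ 0.4428 -0.2022  0.2039] rot [ 1.7988e+02 -1.0000e-02  7.8820e+01] w 0.0137 F [-1.06 -0.01 -0.27] q [-20.3   1.5  42.8 113.6  -1.2  65.2  11.8]
turn [ 0.12 -0.01  0.04] rows>= 1.0  then shift cm [ 0.09 -0.13  0.19] rows>= 1.0 shift in current axes [ 0.09 -0.13  0.19]
```

View pics/d1_top.png

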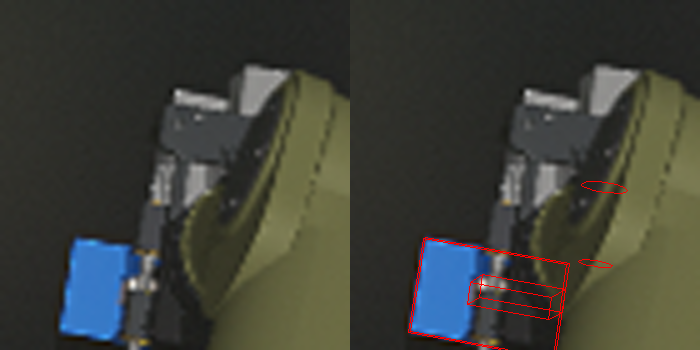

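View pics/d1_scene.png

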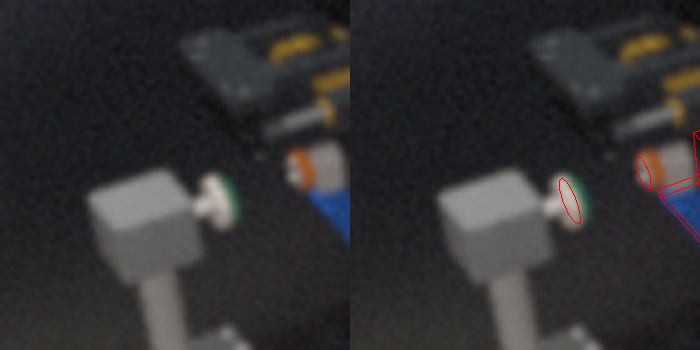

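Top camera: the arm hides the pad. Scene view: the pad is at (208,150) full-image, about 1 px below and robot-ward of the overlay, and the banded end is at (219,144). I'll zoom in for relative alignment.

```bash
python3 - <<'E'
from h import *
from fit import *
z=np.load("cam_d1_scene.npz");c=dict(img=z["img"],mtx=z["mtx"],pose=z["pose"])
x,y,w,h,s=190,125,50,37,16
im=cv2.resize(c["img"][y:y+h,x:x+w],None,fx=s,fy=s,interpolation=cv2.INTER_CUBIC)
cv2.imwrite("pics/e0.png",im)
p=np.load("poses.npz")
f=lidpts(DX)
t=np.linspace(0,2*np.pi,40)
for g,L,col in((f,circ(.06,.032,.01,.01),(0,0,255)),(f,circ(.06,.024,.01,.01),(0,255,255)),(lambda X:tw(p["oil"],X),OIL[6],(0,0,255)),(lambda X:tw(p["oil"],X),[(-.04-.0035,.014*np.cos(k)-.001,.13+.014*np.sin(k)) for k in t],(255,0,255))):
    q=(proj(c,g(np.array(L)))-[x,y]+.5)*s-.5;cv2.polylines(im,[np.round(q).astype(int)],False,col,1)
cv2.imwrite("pics/e1.png",im)
E
```

```text
(no output)
```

View pics/e1.png

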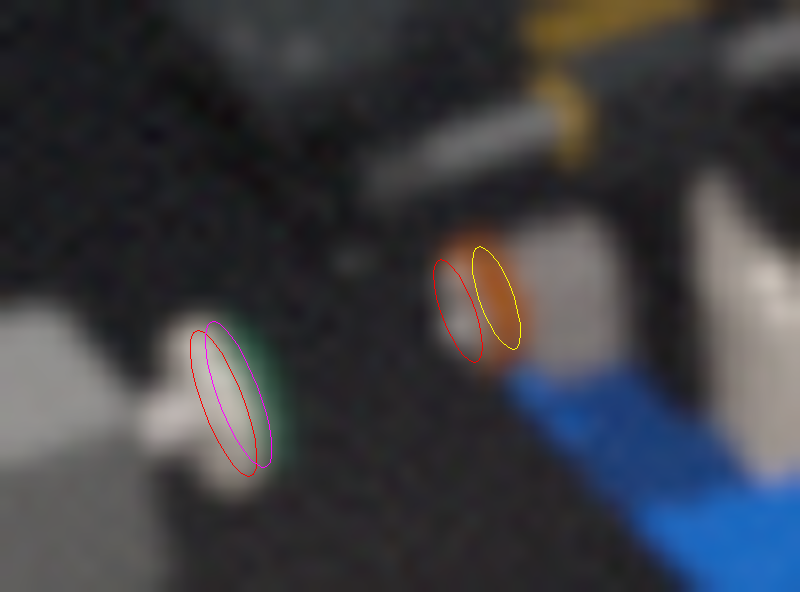

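View pics/e0.png

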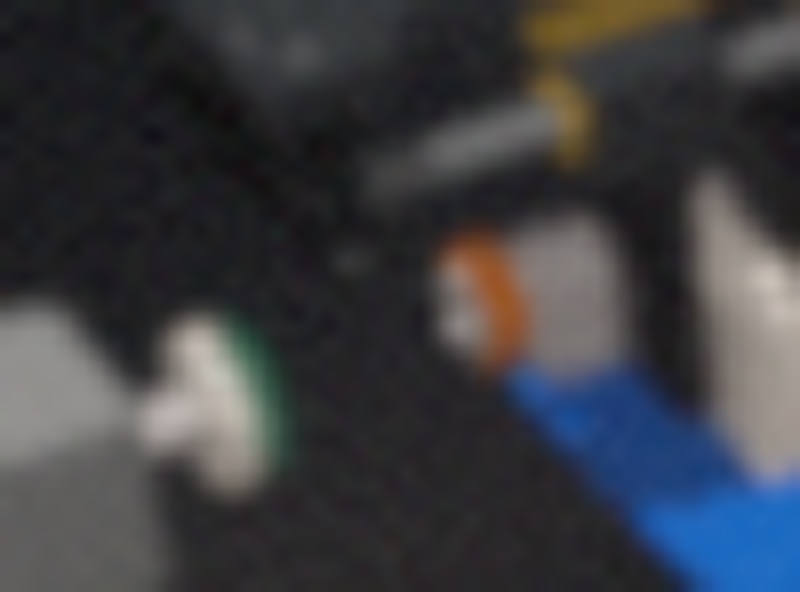

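Zoomed scene view: the band end face is centred near (462,303), slightly above the prediction. The pad face is near (258,398), a few mm nearer the robot than modelled. I'll check whether the lid is pitched in the grip, using the wrist view.

```bash
python3 - <<'E'
from h import *
c=env.read_camera("wrist");np.savez("cw1.npz",img=c["img"],mtx=c["mtx"],pose=c["pose"])
im=c["img"][130:270,215:345]
cv2.imwrite("pics/w4.png",cv2.resize(im,None,fx=4.2,fy=4.2,interpolation=cv2.INTER_CUBIC))
plan([0,0,0],down(79))
E
```

```text
t 8.88 pos [ 0.4427 -0.2022  0.2039] rot [ 1.7988e+02 -2.0000e-02  7.8810e+01] w 0.0138 F [-0.05  0.03 -1.67] q [-20.3   1.5  42.8 113.6  -1.2  65.2  11.8]
turn [ 0.12 -0.02 -0.19] rows>= 1.0  then shift cm [ 11.4  -47.31  20.39] rows>= 13.0 shift in current axes [ 11.24 -47.39  20.29]
```

View pics/w4.png

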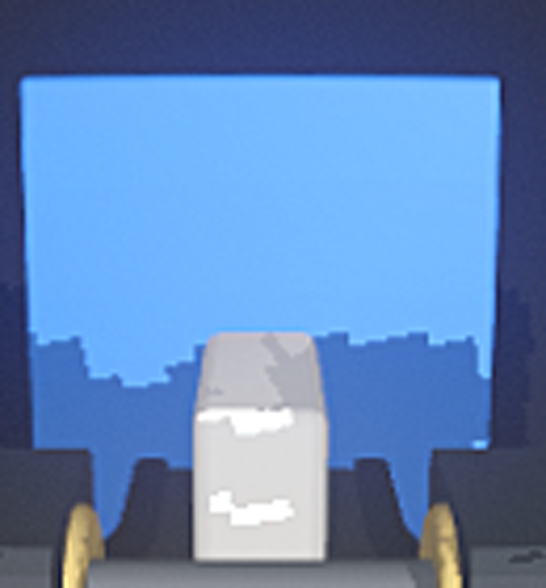

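```bash
python3 - <<'E'
from h import *
from scipy.optimize import least_squares
z=np.load("cw1.npz");c=dict(img=z["img"],mtx=z["mtx"],pose=z["pose"])
obs=[((20,75),(-.045,-.03,.006)),((500,77),(-.045,.03,.006)),((197,409),(-.013,-.007,.042)),((326,411),(-.013,.007,.042)),((207,334),(-.013,-.007,.006)),((315,334),(-.013,.007,.006))]
q=np.array([(np.array(o[0])+.5)/4.2-.5+[215,130] for o in obs]);X=np.array([o[1] for o in obs])
_,p,r=tcp()
def pts(v):
    dx,dz,th,dy,yw=v
    Y=Rn.from_euler("xyz",[0,th,yw]).apply(X-[.012,0,.031])+[dx,dy,dz]
    return r.apply(np.c_[-Y[:,0],Y[:,1],-Y[:,2]+.051])+p
for mask in([1,1,1,1,1],[1,0,0,1,1],[1,1,0,1,1],[1,0,1,1,1]):
    m=np.array(mask,bool)
    def f(v):
        w=np.zeros(5);w[m]=v;return (projf(c,pts(w))-q).ravel()
    s=least_squares(f,np.zeros(m.sum()),x_scale=.01);print(mask,s.x.round(4),s.cost.round(2),f(s.x).round(1))
E
```

```text
[1, 1, 1, 1, 1] [-0.0008  0.0008 -0.0167 -0.0002 -0.0009] 3.01 [-0.2  1.   0.7  0.7 -1.3  0.2  1.  -0.3 -0.4 -0.8  0.2 -0.8]
[1, 0, 0, 1, 1] [-0.0006 -0.0002 -0.0009] 3.85 [-0.3  0.7  0.7  0.3 -1.2  0.8  0.9  0.4 -0.3 -1.3  0.2 -1.3]
[1, 1, 0, 1, 1] [-0.0004 -0.0008 -0.0002 -0.0009] 3.66 [ 0.   0.9  0.4  0.6 -1.1  0.7  0.8  0.2 -0.3 -1.3  0.2 -1.3]
[1, 0, 1, 1, 1] [-0.0007 -0.0124 -0.0002 -0.0009] 3.09 [-0.   1.1  0.5  0.8 -1.2  0.2  0.9 -0.2 -0.3 -0.9  0.2 -0.9]
```

Lid in grip is level to about 1° and centred. The pad face is about 4 mm nearer than modelled, with a lateral error within 1–2 mm. I'll store that and approach.

```bash
python3 - <<'E'
from h import *
p=dict(np.load("poses.npz"));x,y,a=p["oil"];xs=np.array([np.cos(a),np.sin(a),0]);ys=np.array([-xs[1],xs[0],0])
p["pad"]=np.array([x,y,.13])-.044*xs-.0005*ys;print(p["pad"]);np.savez("poses.npz",**p)
E
python3 dab.py o .008
```

```text
[ 0.50897275 -0.26286868  0.13      ]
t 8.88 pos [ 0.4427 -0.2022  0.2039] rot [ 1.7988e+02 -2.0000e-02  7.8810e+01] w 0.0138 F [-0.05  0.03 -1.67] q [-20.3   1.5  42.8 113.6  -1.2  65.2  11.8]
turn [ 0.12 -0.02  0.04] rows>= 1.0  then shift cm [0.04 3.68 0.19] rows>= 1.0 shift in current axes [0.04 3.68 0.19]
```

Emit:
{"fn": "drive_tool", "kwargs": {"commands": [[0.04,0.4,0.19,0.12,0,0,0],[0,0.8,0,0,0,0,0],[0,0.8,0,0,0,0,0],[0,0.8,0,0,0,0,0],[0,0.6,0,0,0,0,0],[0,0.28,0,0,0,0,0],[0,0,0,0,0,0,0],[0,0,0,0,0,0,0],[0,0,0,0,0,0,0],[0,0,0,0,0,0,0]]}}

```text
time_s: 9.72
tool_pos: [0.4778, -0.2089, 0.2008]
tool_rot: [-179.9, -0.0, 78.8]
force: [-0.9, 0.1, -1.6]
grip_width: 0.0139
```

```bash
cat > zs.py <<'E'
from h import *
import sys
from fit import *
c=env.read_camera("scene");n=sys.argv[1]
x,y,w,h,s=190,125,50,37,16
im=cv2.resize(c["img"][y:y+h,x:x+w],None,fx=s,fy=s,interpolation=cv2.INTER_CUBIC)
p=np.load("poses.npz");f=lidpts(DX);t=np.linspace(0,2*np.pi,40)
xs,ys=tw((0,0,p["oil"][2]),[[1,0,0],[0,1,0]])
sg=1 if sys.argv[2]=="o" else -1
for L,col in((f(np.array(circ(.06,.032*sg,.01,.01))),(0,0,255)),(f(np.array(circ(.06,-.032*sg,.01,.01))),(0,0,255)),(np.array([p["pad"]+ys*.014*np.cos(k)+np.array([0,0,.014*np.sin(k)]) for k in t]),(255,0,255))):
    q=(proj(c,L)-[x,y]+.5)*s-.5;cv2.polylines(im,[np.round(q).astype(int)],False,col,1)
cv2.imwrite(f"pics/{n}.png",im)
E
python3 dab.py o .008; python3 zs.py e2 o
```

```text
t 9.72 pos [ 0.4778 -0.2089  0.2008] rot [-1.7987e+02 -2.0000e-02  7.8780e+01] w 0.0139 F [-0.91  0.13 -1.55] q [-19.2   7.7  43.1 109.2  -5.7  65.5  14.9]
turn [-0.13 -0.02  0.01] rows>= 1.0  then shift cm [ 0.01  0.1  -0.12] rows>= 1.0 shift in current axes [ 0.01  0.1  -0.12]
```

View pics/e2.png

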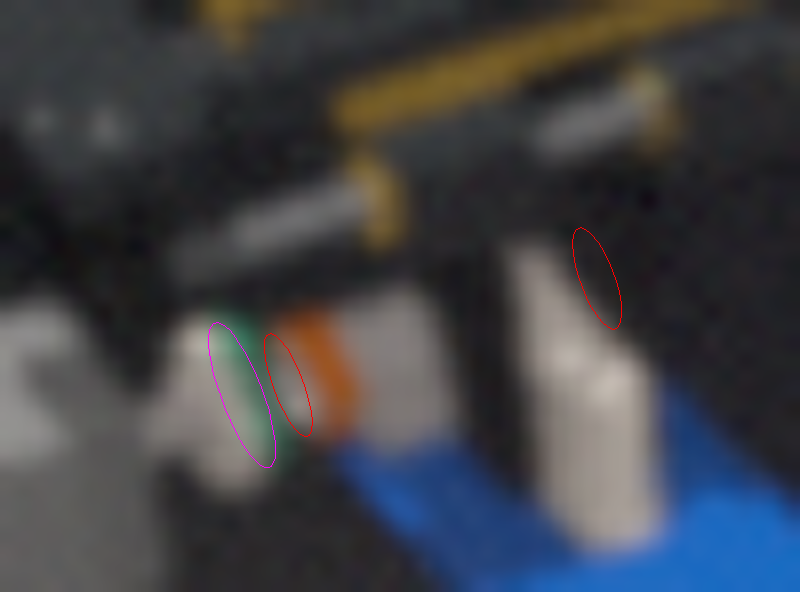

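Emit:
{"fn": "drive_tool", "kwargs": {"commands": [[0,0.2,-0.1,-0.1,0,0,0],[0,0.25,0,0,0,0,0],[0,0.25,0,0,0,0,0],[0,0.25,0,0,0,0,0],[0,0.25,0,0,0,0,0],[0,0.2,0,0,0,0,0],[0,0,0,0,0,0,0],[0,0,0,0,0,0,0],[0,0,0,0,0,0,0],[0,0,0,0,0,0,0]]}}

```text
time_s: 10.6
tool_pos: [0.4917, -0.2115, 0.2017]
tool_rot: [-180.0, -0.0, 78.8]
force: [-1.2, 0.2, -1.5]
grip_width: 0.0137
```

```bash
python3 dab.py o -.006; python3 zs.py e3 o
```

```text
t 10.6 pos [ 0.4917 -0.2115  0.2017] rot [-1.7995e+02 -1.0000e-02  7.8790e+01] w 0.0137 F [-1.16  0.22 -1.49] q [-18.6   9.7  43.  107.4  -7.2  65.7  15.8]
turn [-0.05 -0.01  0.02] rows>= 1.0  then shift cm [-0.    0.1  -0.03] rows>= 1.0 shift in current axes [-0.    0.1  -0.03]
```

View pics/e3.png

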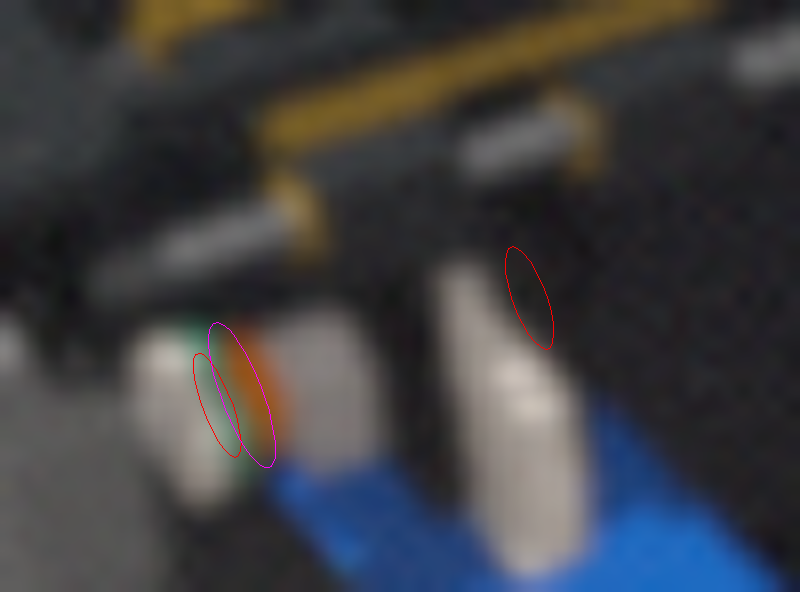

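The pad disc moved in by about 30 zoomed px, roughly 5–6 mm, with the knuckle concentric on it. I'll push slightly more and hold.

Emit:
{"fn": "drive_tool", "kwargs": {"commands": [[0,0.2,0,0,0,0,0],[0,0.1,0,0,0,0,0],[0,0,0,0,0,0,0],[0,0,0,0,0,0,0],[0,0,0,0,0,0,0],[0,0,0,0,0,0,0],[0,0,0,0,0,0,0],[0,0,0,0,0,0,0],[0,0,0,0,0,0,0],[0,0,0,0,0,0,0],[0,0,0,0,0,0,0],[0,0,0,0,0,0,0]]}}

```text
time_s: 11.65
tool_pos: [0.4948, -0.2122, 0.2018]
tool_rot: [-180.0, -0.0, 78.8]
force: [-2.2, 0.5, -2.7]
grip_width: 0.0137
```

```bash
python3 dab.py o .05;  python3 zs.py e4 o
```

```text
t 11.65 pos [ 0.4948 -0.2122  0.2018] rot [-1.7997e+02 -1.0000e-02  7.8790e+01] w 0.0137 F [-2.2   0.51 -2.7 ] q [-18.5  10.1  43.  107.   -7.6  65.8  15.9]
turn [-0.03 -0.01  0.02] rows>= 1.0  then shift cm [ 0.   -5.82 -0.02] rows>= 2.0 shift in current axes [ 0.   -5.82 -0.02]
```

View pics/e4.png

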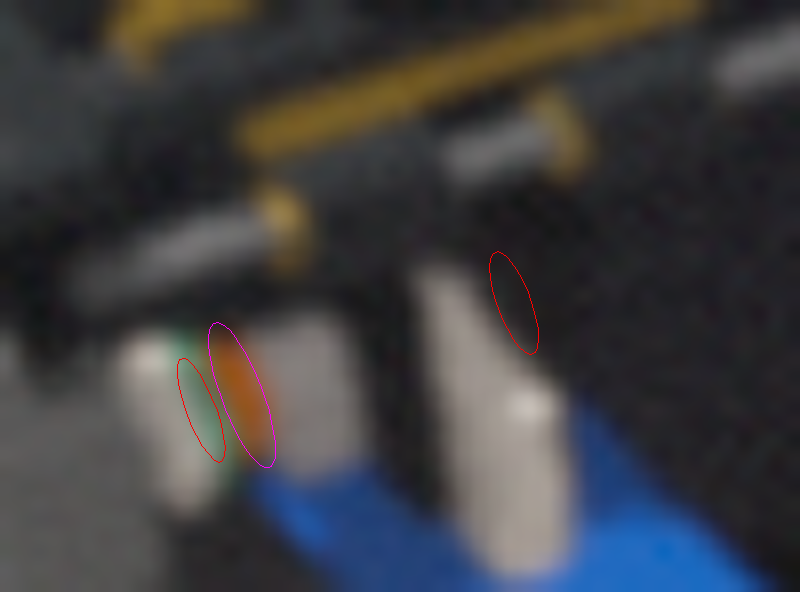

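The pad is visibly in by about 8 mm, with |F| about 2.3 N along its axis. Backing off and raising.

Emit:
{"fn": "drive_tool", "kwargs": {"commands": [[0,-0.3,0,0,0,0,0],[0,-0.8,0,0,0,0,0],[0,-1.2,0,0,0,0,0],[0,-1.2,0,0,0,0,0],[0,-1.2,0,0,0,0,0],[0,-1.0,-1,0,0,0,0],[0,-0.3,-2,0,0,0,0],[0,0,-2.5,0,0,0,0],[0,0,-2.5,0,0,0,0],[0,0,-1.5,0,0,0,0],[0,0,-0.5,0,0,0,0],[0,0,0,0,0,0,0]]}}

```text
time_s: 12.7
tool_pos: [0.4366, -0.201, 0.3033]
tool_rot: [179.8, -0.0, 78.8]
force: [-0.3, 0.5, -1.7]
grip_width: 0.0137
```

```bash
python3 dab.py p .05
```

```text
t 12.7 pos [ 0.4366 -0.201   0.3033] rot [ 1.7978e+02 -4.0000e-02  7.8790e+01] w 0.0137 F [-0.28  0.45 -1.66] q [-21.8  -5.5  41.3 106.8   3.6  77.2   7.4]
turn [ 7.0000e-02  3.4000e-01 -1.7998e+02] rows>= 26.0  then shift cm [ 9.36 -0.1  10.13] rows>= 4.0 shift in current axes [-9.37  0.06 10.13]
```

Emit:
{"fn": "drive_tool", "kwargs": {"commands": [[-1,0,0,0,0,4,0],[-2,0,0,0,0,4,0],[-2,0.1,0,0,0,7,0],[-2,0.3,0,0,0,7,0],[-1.5,0.5,0,0,0,7,0],[-0.7,0.4,0,0,0,7,0],[0,0,0,0,0,7,0],[0,0,0,0,0,7,0],[0,0,0,0,0,7,0],[0,0,0,0,0,7,0],[0,0,0,0,0,7,0],[0,0,0,0,0,7,0],[0,0,0,0,0,7,0],[0,0,0,0,0,7,0],[0,0,0,0,0,7,0],[0,0,0,0,0,7,0],[0,0,0,0,0,7,0],[0,0,0,0,0,7,0],[0,0,0,0,0,3,0],[0,0,0,0,0,0,0]]}}

```text
time_s: 14.37
tool_pos: [0.4103, -0.2926, 0.3007]
tool_rot: [179.9, 0.1, -44.4]
force: [-0.7, 0.3, -1.3]
grip_width: 0.0137
```

```bash
python3 dab.py p .05
```

```text
t 14.37 pos [ 0.4103 -0.2926  0.3007] rot [ 1.7991e+02  9.0000e-02 -4.4450e+01] w 0.0137 F [-0.75  0.27 -1.3 ] q [ -13.6   -1.2   46.   104.1    1.    76.9 -102.3]
turn [1.300e-01 3.000e-02 5.678e+01] rows>= 8.0  then shift cm [-0.13 -0.9   9.87] rows>= 3.0 shift in current axes [ 0.7  -0.62  9.87]
```

Emit:
{"fn": "drive_tool", "kwargs": {"commands": [[0.3,-0.3,0,0,0,7,0],[0.4,-0.3,0,0,0,7,0],[0,0,0,0,0,7,0],[0,0,0,0,0,7,0],[0,0,0,0,0,7,0],[0,0,0,0,0,5,0],[0,0,0,0,0,3,0],[0,0,0,0,0,3,0],[0,0,0,0,0,0,0],[0,0,0,0,0,0,0]]}}

```text
time_s: 15.2
tool_pos: [0.42, -0.2931, 0.3013]
tool_rot: [179.9, 0.0, -90.1]
force: [0.0, -1.1, -0.6]
grip_width: 0.0135
```

```bash
python3 dab.py p .05
```

```text
t 15.2 pos [ 0.42   -0.2931  0.3013] rot [179.92   0.   -90.14] w 0.0135 F [ 0.03 -1.07 -0.57] q [-1.350e+01  2.000e-01  4.600e+01  1.030e+02 -1.000e-01  7.690e+01
 -1.475e+02]
turn [ 8.000e-02 -1.000e-02  1.109e+01] rows>= 2.0  then shift cm [0.   0.06 9.93] rows>= 3.0 shift in current axes [-0.01  0.05  9.93]
```

Emit:
{"fn": "drive_tool", "kwargs": {"commands": [[0,0,1,0,0,0,0],[0,0,2,0,0,0,0],[0,0,2,0,0,0,0],[0,0,2,0,0,0,0],[0,0,1.9,0,0,0,0],[0,0,1,0,0,0,0],[0,0,0,0,0,2,0],[0,0,0,0,0,3,0],[0,0,0,0,0,2,0],[0,0,0,0,0,0,0],[0,0,0,0,0,0,0]]}}

```text
time_s: 16.12
tool_pos: [0.4206, -0.2926, 0.2027]
tool_rot: [180.0, -0.0, -97.1]
force: [-0.1, 0.5, -0.8]
grip_width: 0.0135
```

```bash
python3 dab.py p .03
```

```text
t 16.12 pos [ 0.4206 -0.2926  0.2027] rot [ 1.7998e+02 -1.0000e-02 -9.7120e+01] w 0.0135 F [-0.08  0.54 -0.82] q [ -12.6    6.3   47.5  110.4   -5.1   65.4 -150.3]
turn [ 0.02 -0.01  4.11] rows>= 1.0  then shift cm [ 0.06 -1.89  0.07] rows>= 1.0 shift in current axes [ 0.19 -1.88  0.07]
```

Almost square already, with 4° still to turn. Moving nearer should free the last joint.

Emit:
{"fn": "drive_tool", "kwargs": {"commands": [[0.09,-0.9,0.07,0,0,0,0],[0.1,-0.9,0,0,0,0,0],[0,0,0,0,0,2,0],[0,0,0,0,0,2.1,0],[0,0,0,0,0,0,0],[0,0,0,0,0,0,0],[0,0,0,0,0,0,0]]}}

```text
time_s: 16.7
tool_pos: [0.4385, -0.2966, 0.2022]
tool_rot: [180.0, -0.0, -101.2]
force: [-0.4, 0.4, -1.2]
grip_width: 0.0138
```

```bash
python3 dab.py p .008;python3 zs.py e5 p
```

```text
t 16.7 pos [ 0.4385 -0.2966  0.2022] rot [ 179.99   -0.   -101.22] w 0.0138 F [-0.39  0.42 -1.23] q [ -13.8    9.5   49.4  108.3   -7.9   65.7 -152.7]
turn [ 0.01 -0.    0.01] rows>= 1.0  then shift cm [ 0.02 -2.26  0.02] rows>= 1.0 shift in current axes [ 0.02 -2.26  0.02]
```

View pics/e5.png

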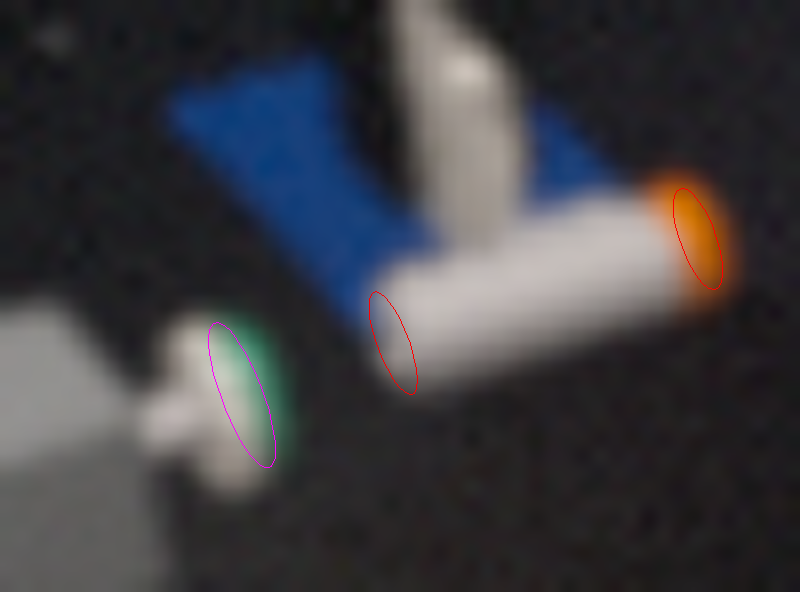

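Emit:
{"fn": "drive_tool", "kwargs": {"commands": [[0,-0.4,0,0,0,0,0],[0,-0.7,0,0,0,0,0],[0,-0.7,0,0,0,0,0],[0,-0.46,0,0,0,0,0],[0,-0.2,0,0,0,0,0],[0,-0.2,0,0,0,0,0],[0,-0.2,0,0,0,0,0],[0,-0.2,0,0,0,0,0],[0,-0.2,0,0,0,0,0],[0,-0.2,0,0,0,0,0],[0,-0.2,0,0,0,0,0],[0,-0.2,0,0,0,0,0],[0,0,0,0,0,0,0],[0,0,0,0,0,0,0],[0,0,0,0,0,0,0],[0,0,0,0,0,0,0]]}}

```text
time_s: 18.08
tool_pos: [0.4758, -0.3042, 0.2021]
tool_rot: [180.0, 0.0, -101.3]
force: [-2.2, -0.5, -1.3]
grip_width: 0.0137
```

```bash
python3 dab.py p .05;python3 zs.py e6 p
```

```text
t 18.08 pos [ 0.4758 -0.3042  0.2021] rot [ 1.7996e+02  1.0000e-02 -1.0131e+02] w 0.0137 F [-2.25 -0.5  -1.29] q [ -11.9   15.2   48.3  103.5  -12.3   66.9 -151. ]
turn [ 0.04  0.01 -0.09] rows>= 1.0  then shift cm [-0.    5.75  0.01] rows>= 2.0 shift in current axes [0.01 5.75 0.01]
```

View pics/e6.png

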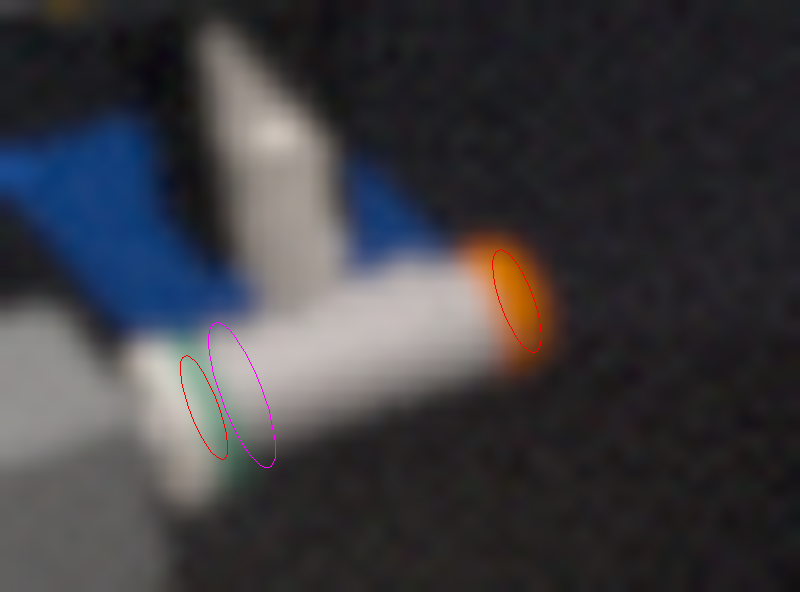

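The pad is pushed in by about 8 mm again, with the plain end concentric to about 1–2 mm. I'll hold, back off, and lift.

Emit:
{"fn": "drive_tool", "kwargs": {"commands": [[0,0,0,0,0,0,0],[0,0,0,0,0,0,0],[0,0,0,0,0,0,0],[0,0,0,0,0,0,0],[0,0,0,0,0,0,0],[0,0.3,0,0,0,0,0],[0,0.8,0,0,0,0,0],[0,1.2,0,0,0,0,0],[0,1.2,0,0,0,0,0],[0,1.0,0,0,0,-3,0],[0,0.3,-1,0,0,-4,0],[0,0,-2,0,0,-5,0],[0,0,-2.5,0,0,-6,0],[0,0,-2.5,0,0,-6,0],[0,0,-1.5,0,0,-7,0],[0,0,-0.5,0,0,-7,0],[0,0,0,0,0,-7,0],[0,0,0,0,0,-7,0],[0,0,0,0,0,-7,0],[0,0,0,0,0,-7,0]]}}

```text
time_s: 19.8
tool_pos: [0.4289, -0.2949, 0.3025]
tool_rot: [-179.9, -0.1, -35.0]
force: [0.5, -0.0, -1.3]
grip_width: 0.0135
```

Emit:
{"fn": "drive_tool", "kwargs": {"commands": [[0,0,0,0,0,-7,0],[0,0,0,0,0,-7,0],[0,0,0,0,0,-7,0],[0,0,0,0,0,-7,0],[0,0,0,0,0,-7,0],[0,0,0,0,0,-7,0],[0,0,0,0,0,-7,0],[0,0,0,0,0,-7,0],[0,0,0,0,0,-7,0],[0,0,0,0,0,-7,0],[0,0,0,0,0,-7,0],[0,0,0,0,0,-7,0],[0,0,0,0,0,-7,0],[0,0,0,0,0,-7,0],[0,0,0,0,0,-7,0],[0,0,0,0,0,-7,0],[0,0,0,0,0,-7,0],[0,0,0,0,0,-7,0],[0,0,0,0,0,-7,0],[0,0,0,0,0,-7,0]]}}

```text
time_s: 21.47
tool_pos: [0.4289, -0.2949, 0.3025]
tool_rot: [179.9, -0.0, 105.0]
force: [0.1, 0.1, -1.9]
grip_width: 0.0136
```

```bash
cat > fin.py <<'E'
from h import *
import sys
from fit import tw
p=np.load("poses.npz");b=p["bath"];R=down(np.degrees(b[2])+180)
P=tcp_for(tw(b,(.05,0,.108))[0],R,KN)+[0,0,float(sys.argv[1])];print(P,np.degrees(b[2])+180);plan(P,R)
E
python3 fin.py .1
```

```text
[ 0.56613947 -0.02178132  0.28      ] 173.68174806001417
t 21.47 pos [ 0.4289 -0.2949  0.3025] rot [ 1.7991e+02 -1.0000e-02  1.0502e+02] w 0.0136 F [ 0.08  0.05 -1.85] q [-12.5   1.6  45.4 101.9  -1.2  76.9  48.2]
turn [ 9.000e-02  5.000e-02 -6.866e+01] rows>= 10.0  then shift cm [-10.63  28.66   2.25] rows>= 8.0 shift in current axes [22.82 20.33  2.28]
```

Next I take a wrist look at the fixed knuckles, with the camera facing away from the robot over the warmer.

Emit:
{"fn": "drive_tool", "kwargs": {"commands": [[1.0,0.4,0,0,0,2,0],[2.0,0.8,0,0,0,0,0],[3.0,1.2,0,0,0,0,0],[3.0,1.2,0,0,0,0,0],[3.0,1.2,0,0,0,0,0],[3.0,1.2,0,0,0,0,0],[3.0,1.2,0,0,0,0,0],[3.0,1.2,0,0,0,0,0],[2.0,0.8,0,0,0,0,0],[1.5,0.6,0,0,0,0,0],[0,0,0,0,0,7,0],[0,0,0,0,0,7,0],[0,0,0,0,0,7,0],[0,0,0,0,0,7,0],[0,0,0,0,0,7,0],[0,0,0,0,0,7,0],[0,0,0,0,0,7,0],[0,0,0,0,0,7,0],[0,0,0,0,0,7,0],[0,0,0,0,0,7,0]]}}

```text
time_s: 23.13
tool_pos: [0.4703, -0.0344, 0.3025]
tool_rot: [-180.0, -0.1, 32.3]
force: [-0.5, 0.1, -1.9]
grip_width: 0.0137
```

Emit:
{"fn": "drive_tool", "kwargs": {"commands": [[0,0,0,0,0,7,0],[0,0,0,0,0,7,0],[0,0,0,0,0,7,0],[0,0,0,0,0,7,0],[0,0,0,0,0,7,0],[0,0,0,0,0,4,0],[0,0,0,0,0,0,0],[0,0,0,0,0,0,0],[0,0,0,0,0,0,0],[0,0,0,0,0,0,0],[0,0,0,0,0,0,0]]}}

```text
time_s: 24.05
tool_pos: [0.4704, -0.0343, 0.3023]
tool_rot: [-180.0, 0.0, -6.3]
force: [0.7, -0.2, -1.8]
grip_width: 0.0138
```

```bash
python3 - <<'E'
from h import *
from fit import *
p=np.load("poses.npz")
plan([.46,-.03,.3],down(-6))
c=wdraw("w5",[(p["bath"],BATH),(lidpts(DX),LID)])
np.savez("cw5.npz",img=cv2.imread("pics/w5_raw.png"),mtx=c["mtx"],pose=c["pose"])
E
```

```text
t 24.05 pos [ 0.4704 -0.0343  0.3023] rot [-1.7998e+02  1.0000e-02 -6.2600e+00] w 0.0138 F [ 0.71 -0.16 -1.78] q [-22.4  -4.7  22.2 107.3   1.8  77.2 -96.9]
turn [-0.02  0.01 -0.26] rows>= 1.0  then shift cm [-1.08 -0.32  0.23] rows>= 1.0 shift in current axes [-1.08 -0.32  0.23]
```

View pics/w5.png

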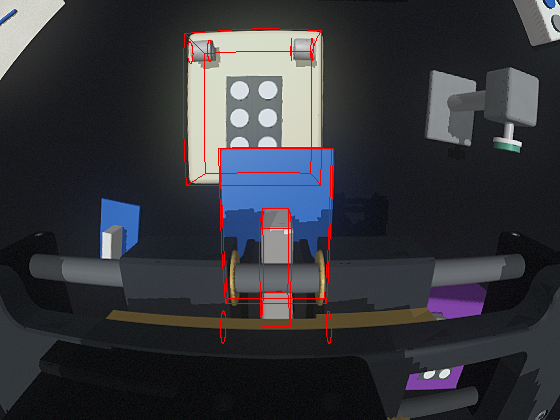

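The wrist view shows the bath deck, corners about (186,30)–(322,185), with the knuckles at (201,50) and (304,48). I'll zoom to fit the bath pose.

```bash
python3 - <<'E'
import cv2
im=cv2.imread("pics/w5_raw.png");
cv2.imwrite("pics/w6.png",cv2.resize(im[20:75,175:335],None,fx=5,fy=5,interpolation=cv2.INTER_CUBIC))
cv2.imwrite("pics/w7.png",cv2.resize(im[20:195,175:335],None,fx=3.4,fy=3.4,interpolation=cv2.INTER_CUBIC))
E
```

```text
(no output)
```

View pics/w6.png

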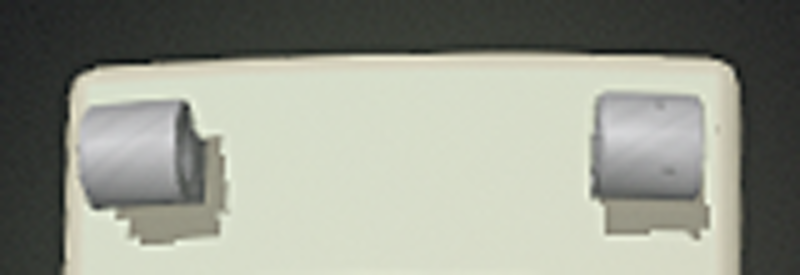

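View pics/w7.png

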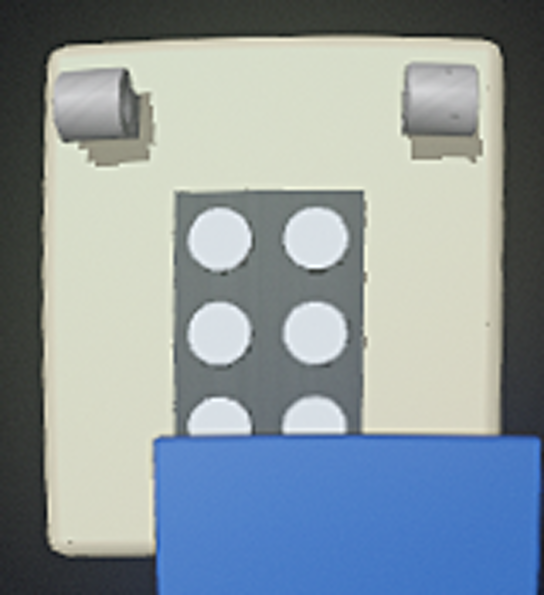

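```bash
cat > fb.py <<'E'
from h import *
from fit import *
z=np.load("cw5.npz");c=dict(img=z["img"],mtx=z["mtx"],pose=z["pose"])
cor=[((48,43),(.075,.065,.09)),((502,40),(.075,-.065,.09)),((47,555),(-.075,.065,.09))]
qc=np.array([(np.array(o[0])+.5)/3.4-.5+[175,20] for o in cor]);Xc=np.array([o[1] for o in cor])
bb=np.array([[78,204,100,208],[592,704,92,198]],float);bb=(bb+.5)/5-.5+np.array([175,175,20,20])
KL=np.array(circ(.05,.036,.108,.01)+circ(.05,.054,.108,.01));KR=KL*[1,-1,1]
def res(v,w):
    r=[]
    if w&1:r.append((projf(c,tw(v[:3],Xc))-qc).ravel())
    if w&2:
        for K,b in((KL,bb[0]),(KR,bb[1])):
            q=projf(c,tw(v[:3],K));r.append(np.array([q[:,0].min(),q[:,0].max(),q[:,1].min(),q[:,1].max()])-b)
    return np.concatenate(r)
b0=np.load("poses.npz")["bath"]
for w in(1,2,3):
    s=least_squares(res,b0,args=(w,),x_scale=.01);print(w,s.x.round(4),np.degrees(s.x[2]).round(2),"hinge",tw(s.x,(.05,0,.108)).round(4),res(s.x,w).round(1))
print(tw(b0,(.05,0,.108)),res(b0,3).round(1))
E
python3 fb.py
```

```text
1 [ 0.563  -0.0241 -0.12  ] -6.87 hinge [[ 0.6126 -0.0301  0.108 ]] [-1.1 -0.4  2.1 -1.2 -1.   1.5]
2 [ 0.5633 -0.0241 -0.1143] -6.55 hinge [[ 0.613  -0.0298  0.108 ]] [-0.2 -0.9 -0.7  0.6  0.5  0.5 -0.7  0.7]
3 [ 0.5632 -0.024  -0.1178] -6.75 hinge [[ 0.6129 -0.0299  0.108 ]] [-1.4 -0.4  1.8 -1.6 -1.   1.4 -0.1 -0.8 -0.7  0.5  0.7  0.7 -0.4  1. ]
[[ 0.61285399 -0.02695371  0.108     ]] [-4.5  0.7 -1.5 -1.9 -2.9  2.3 -3.4 -3.9  0.2  1.6 -2.6 -2.8 -0.4  0.8]
```

Emit:
{"fn": "drive_tool", "kwargs": {"commands": [[0,0,0,0,0,-4.76,0],[0,0,0,0,0,-7,0],[0,0,0,0,0,-7,0],[0,0,0,0,0,-7,0],[0,0,0,0,0,-7,0],[0,0,0,0,0,-7,0],[0,0,0,0,0,-7,0],[0,0,0,0,0,-7,0],[0,0,0,0,0,-7,0],[0,0,0,0,0,-7,0],[0,0,0,0,0,-7,0],[0,0,0,0,0,-7,0],[0,0,0,0,0,-7,0],[0,0,0,0,0,-7,0],[0,0,0,0,0,-7,0],[0,0,0,0,0,-7,0],[0,0,0,0,0,-7,0],[0,0,0,0,0,-7,0],[0,0,0,0,0,-7,0],[0,0,0,0,0,-7,0]]}}

```text
time_s: 25.77
tool_pos: [0.4704, -0.0344, 0.3022]
tool_rot: [-180.0, -0.0, 131.8]
force: [-0.7, -0.6, -1.9]
grip_width: 0.0137
```

Emit:
{"fn": "drive_tool", "kwargs": {"commands": [[0,0,0,0,0,-7,0],[0,0,0,0,0,-7,0],[0,0,0,0,0,-7,0],[0,0,0,0,0,-7,0],[0,0,0,0,0,-7,0],[0,0,0,0,0,-7,0],[0,0,0,0,0,0,0],[0,0,0,0,0,0,0]]}}

```text
time_s: 26.43
tool_pos: [0.4704, -0.0343, 0.3022]
tool_rot: [180.0, -0.0, 173.3]
force: [0.7, 0.1, -0.7]
grip_width: 0.0136
```

```bash
python3 - <<'E'
from h import *
p=dict(np.load("poses.npz"));a=np.radians(-6.5);p["bath"]=np.array([.613-.05*np.cos(a),-.029-.05*np.sin(a),a]);np.savez("poses.npz",**p)
E
python3 fin.py .04
```

```text
[ 0.56630212 -0.02367945  0.22      ] 173.5
t 26.43 pos [ 0.4704 -0.0343  0.3022] rot [ 1.7999e+02 -2.0000e-02  1.7328e+02] w 0.0136 F [ 0.73  0.12 -0.74] q [-31.1  -5.4  30.4 107.5   2.8  77.2  81.8]
turn [ 0.01 -0.02 -0.22] rows>= 1.0  then shift cm [-9.41  2.14  8.22] rows>= 4.0 shift in current axes [-9.4   2.18  8.22]
```

Emit:
{"fn": "drive_tool", "kwargs": {"commands": [[-1,0.3,0,0,0,-0.22,0],[-2,0.5,0,0,0,0,0],[-2.5,0.5,0,0,0,0,0],[-2.4,0.5,0,0,0,0,0],[-1.5,0.34,1,0,0,0,0],[0,0,2,0,0,0,0],[0,0,2,0,0,0,0],[0,0,2,0,0,0,0],[0,0,1.2,0,0,0,0],[0,0,0,0,0,0,0],[0,0,0,0,0,0,0],[0,0,0,0,0,0,0],[0,0,0,0,0,0,0]]}}

```text
time_s: 27.52
tool_pos: [0.5671, -0.0235, 0.2218]
tool_rot: [180.0, 0.1, 173.6]
force: [0.7, -0.3, -1.9]
grip_width: 0.0137
```

```bash
python3 fin.py .04; python3 look.py g1 285,160,60,75,6 200,170,66,80,6
```

```text
[ 0.56630212 -0.02367945  0.22      ] 173.5
t 27.52 pos [ 0.5671 -0.0235  0.2218] rot [1.7995e+02 1.3000e-01 1.7365e+02] w 0.0137 F [ 0.68 -0.25 -1.91] q [-28.9  11.8  32.4 101.6  -6.8  68.4  89.1]
turn [0.05 0.13 0.15] rows>= 1.0  then shift cm [ 0.07 -0.02  0.18] rows>= 1.0 shift in current axes [ 0.07 -0.02  0.18]
```

View pics/g1_scene.png

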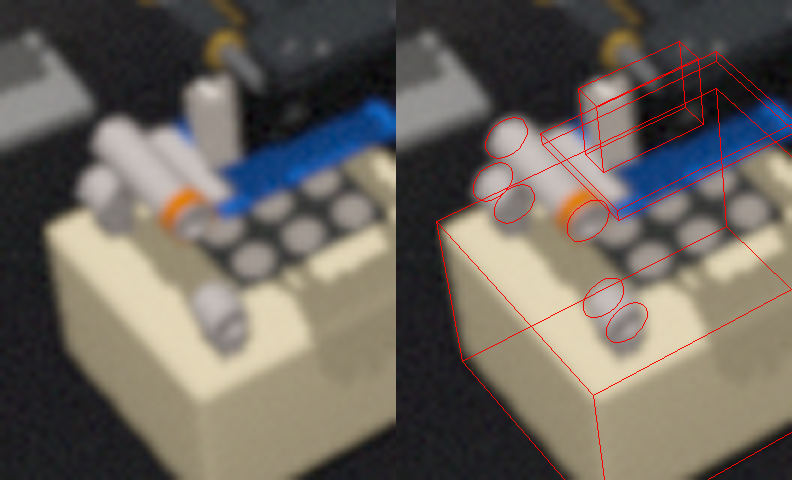

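View pics/g1_top.png

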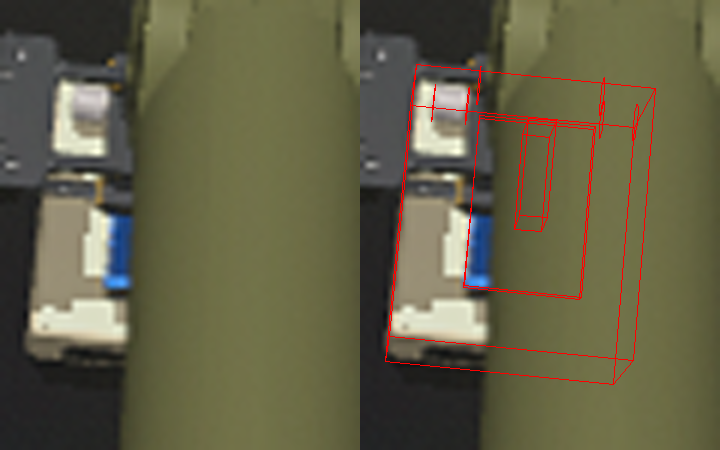

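```bash
cat > zz.py <<'E'
from h import *
from fit import *
import sys
z=np.load(f"cam_{sys.argv[1]}_scene.npz");c=dict(img=z["img"],mtx=z["mtx"],pose=z["pose"])
x,y,w,h,s=[int(v) for v in sys.argv[3].split(",")]
im=cv2.resize(c["img"][y:y+h,x:x+w],None,fx=s,fy=s,interpolation=cv2.INTER_CUBIC)
cv2.imwrite(f"pics/{sys.argv[2]}.png",im)
E
python3 zz.py g1 g2 210,185,36,48,12
```

```text
(no output)
```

View pics/g2.png

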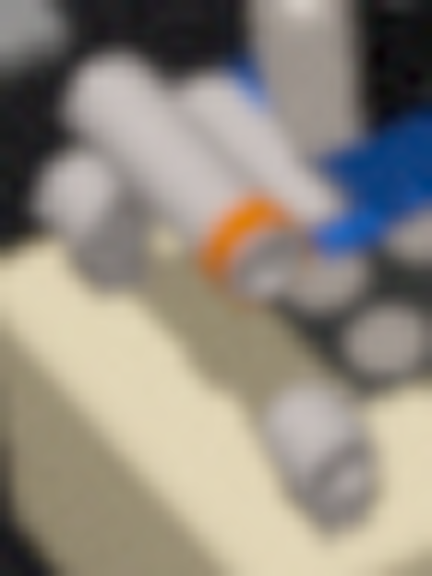

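```bash
cat > zo.py <<'E'
from h import *
from fit import *
import sys
z=np.load(f"cam_{sys.argv[1]}_scene.npz");c=dict(img=z["img"],mtx=z["mtx"],pose=z["pose"])
x,y,w,h,s=[int(v) for v in sys.argv[3].split(",")]
im=cv2.resize(c["img"][y:y+h,x:x+w],None,fx=s,fy=s,interpolation=cv2.INTER_CUBIC)
du=np.array(eval(sys.argv[4]));dl=np.array(eval(sys.argv[5]))
p=np.load("poses.npz");f=lidpts(DX);b=p["bath"]
def dr(P,col,d,closed=False):
    q=(proj(c,P)-[x,y]+.5)*s-.5+d;cv2.polylines(im,[np.round(q).astype(int)],closed,col,1);return q
def cyl(g,y0,y1,X,Z,col,d,r=.01):
    q=(proj(c,g(np.array(circ(X,y0,Z,r)+circ(X,y1,Z,r))))-[x,y]+.5)*s-.5+d
    hl=cv2.convexHull(q.astype(np.float32));cv2.polylines(im,[np.round(hl).astype(int)],True,col,1)
g=lambda X:tw(b,X)
cyl(g,.036,.054,.05,.108,(0,0,255),du);cyl(g,-.036,-.054,.05,.108,(0,0,255),du);cyl(f,-.032,.032,.06,.01,(255,0,255),dl)
for yy in(.054,-.036):dr(g(np.array(circ(.05,yy,.108,.01))),(0,0,255),du)
dr(f(np.array(circ(.06,.032,.01,.01))),(255,0,255),dl)
dr(g(np.array([(-.075,.065,.09),(.075,.065,.09),(.075,-.065,.09)])),(0,160,0),du)
cv2.imwrite(f"pics/{sys.argv[2]}.png",im)
# sensitivities px(zoom)/mm
P0=np.array([b[0],b[1],.108]);print([((proj(c,P0+e)-proj(c,P0))*s)[0].round(2).tolist() for e in np.eye(3)*.001])
E
python3 zo.py g1 g3 205,180,46,56,10 [0,0] [0,0]; python3 zo.py g1 g4 205,180,46,56,10 [8,8] [6,0]
python3 -c "
import cv2;cv2.imwrite('pics/g5.png',cv2.resize(cv2.hconcat([cv2.imread('pics/g3.png'),cv2.imread('pics/g4.png')]),(788,480)))"
```

```text
[[-2.96, 1.82], [2.47, 1.88], [-0.27, -2.81]]
[[-2.96, 1.82], [2.47, 1.88], [-0.27, -2.81]]
```

View pics/g5.png

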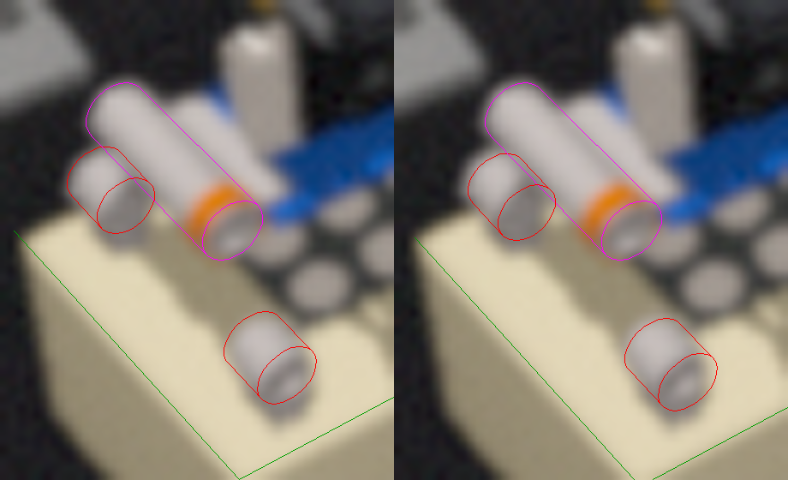

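Scene view: relative to the shared overlay bias, the lid's tail sits low and its knuckle slightly high, which suggests a small pitch in the grip. I'll measure it.

```bash
python3 zz.py g1 g6 225,170,60,45,13; python3 zz.py g1 g7 200,180,66,55,12
python3 - <<'E'
from h import *
c=env.read_camera("wrist");np.savez("cw8.npz",img=c["img"],mtx=c["mtx"],pose=c["pose"])
cv2.imwrite("pics/w8.png",cv2.resize(c["img"][110:270,190:370],None,fx=4,fy=3.7,interpolation=cv2.INTER_CUBIC))
E
```

```text
(no output)
```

View pics/g6.png

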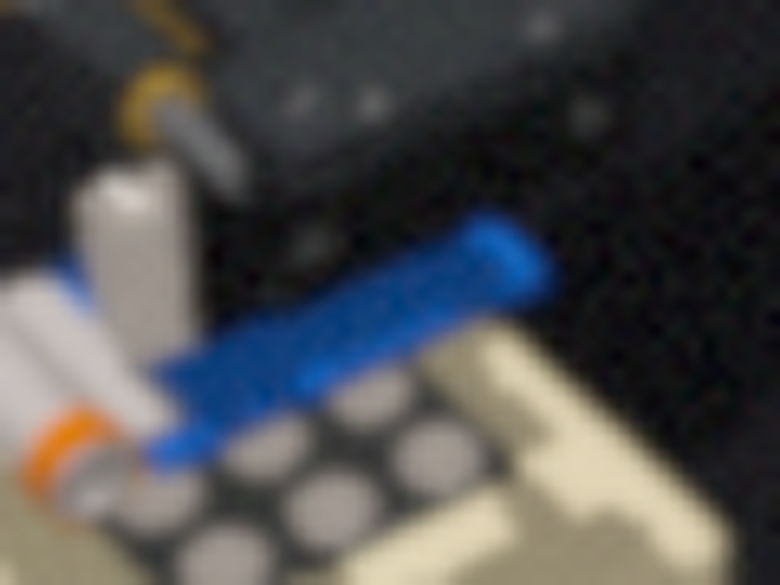

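View pics/w8.png

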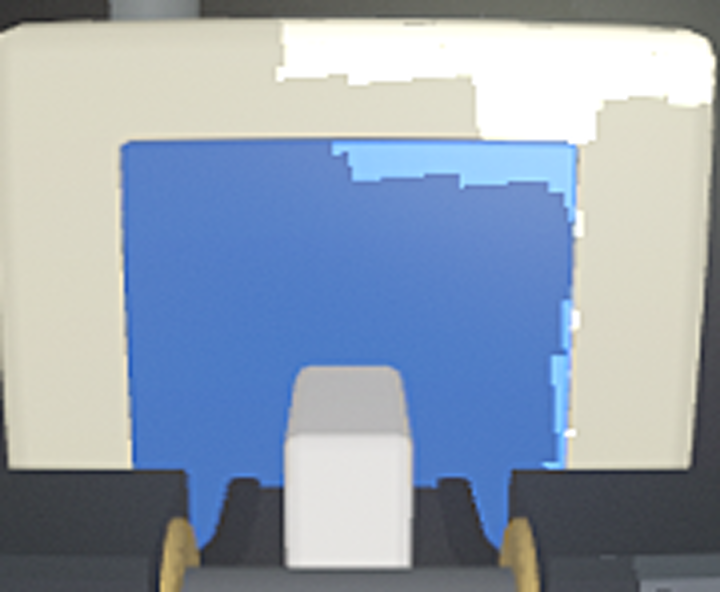

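```bash
cat > fj.py <<'E'
from h import *
from fit import *
_,p,r=tcp()
z=np.load("cam_g1_scene.npz");S1=dict(mtx=z["mtx"],pose=z["pose"])
z=np.load("cw8.npz");W=dict(mtx=z["mtx"],pose=z["pose"])
def lid(v,X):
    dx,dz,th,dy,yw=v[:5]
    Y=Rn.from_euler("xyz",[0,th,yw]).apply(np.atleast_2d(X)-[.012,0,.031])+[dx,dy,dz]
    return r.apply(np.c_[-Y[:,0],Y[:,1],-Y[:,2]+.051])+p
g6=lambda a:(np.array(a,float)+.5)/13-.5+[225,170]
w8=lambda a:(np.array(a,float)+.5)/[4,3.7]-.5+[190,110]
wo=[((122,141),(-.045,-.03,.006)),((578,144),(-.045,.03,.006)),((288,434),(-.013,-.007,.042)),((411,434),(-.013,.007,.042)),((297,368),(-.013,-.007,.006)),((403,368),(-.013,.007,.006))]
wq=w8([o[0] for o in wo]);wX=np.array([o[1] for o in wo])
def sres(v,b):
    # knuckle end face centre, edge line
    q=proj(S1,lid(v,[(.06,.032,.01)]))[0]+b-g6((97,485))
    e=proj(S1,lid(v,[(.045,.03,0),(-.045,.03,0)]))+b;t=e[1]-e[0];n=np.array([-t[1],t[0]])/np.linalg.norm(t)
    l=[(g6(k)-e[0])@n for k in((200,452),(330,388),(480,316))]
    return np.r_[q,l]
def f(w,usew,uses,bias):
    v=w[:5];b=w[5:7];bw=w[7:9]*bias;o=[]
    if usew:o.append((projf(W,lid(v,wX))+bw-wq).ravel())
    if uses:o.append(2*sres(v,b))
    o.append(np.r_[v[1]/.001,b/2,w[7:9]/1.5])
    return np.concatenate(o)
for u in((1,0,0),(1,1,0),(1,1,1),(0,1,0)):
    s=least_squares(f,np.zeros(9),args=u,x_scale=[.01]*5+[1]*4);v=s.x
    print(u,"dx,dz,pitch,dy,yaw",v[:5].round(4),"bias",v[5:].round(2),s.fun.round(1));print("  knuckle vs nominal mm (x,z):",((lid(v,KN)-lid([DX,0,0,0,0],KN))*1000).round(2))
E
python3 fj.py
```

```text
(1, 0, 0) dx,dz,pitch,dy,yaw [-0.0016  0.0001 -0.0187 -0.0007 -0.0043] bias [0. 0. 0. 0.] [-0.1  0.9  0.4  0.6 -1.  -0.1  1.   0.   0.  -0.8 -0.3 -0.7  0.1  0.
  0.   0.   0. ]
  knuckle vs nominal mm (x,z): [[-0.29 -0.92  1.02]]
(1, 1, 0) dx,dz,pitch,dy,yaw [-0.0015 -0.0001 -0.0121 -0.0006  0.0001] bias [-0.02 -0.01  0.    0.  ] [-0.4  1.   0.2  0.2 -0.9  0.3  1.1  0.3  0.1 -0.9 -0.2 -0.9 -0.7 -1.5
 -0.5 -0.6 -0.5 -0.1 -0.  -0.   0.   0. ]
  knuckle vs nominal mm (x,z): [[-0.3  -0.55  0.46]]
(1, 1, 1) dx,dz,pitch,dy,yaw [-0.0016 -0.0001 -0.0116 -0.0006  0.0001] bias [-0.06  0.01  0.04  0.27] [-0.4  1.   0.3  0.2 -0.9  0.3  1.1  0.3  0.1 -0.9 -0.2 -0.9 -0.7 -1.5
 -0.5 -0.6 -0.5 -0.1 -0.   0.   0.   0.2]
  knuckle vs nominal mm (x,z): [[-0.44 -0.55  0.42]]
(0, 1, 0) dx,dz,pitch,dy,yaw [-0.0018 -0.      0.048  -0.0007 -0.0211] bias [-0.02 -0.01  0.    0.  ] [-0.3 -0.7 -0.9 -0.4  0.5 -0.  -0.  -0.   0.   0. ]
  knuckle vs nominal mm (x,z): [[-2.06 -1.49 -2.29]]
```

```bash
cat > fk.py <<'E'
from fj import *
L=[(3,150),(6,300),(10,460)];Rr=[(712,150),(703,300),(692,460)];Tt=[(100,21),(360,19),(600,25)]
def edge(b,A,B,pts):
    P=tw(b,np.array(A)+(np.array(B)-np.array(A))*np.linspace(0,1,60)[:,None]);q=projf(W,P);o=[]
    for k in w8(pts):
        i=np.argmin(((q-k)**2).sum(1));i=min(max(i,1),58);t=q[i+1]-q[i-1];n=np.array([-t[1],t[0]])/np.linalg.norm(t);o.append((k-q[i])@n)
    return o
def g(b,Z=.089):return np.array(edge(b,(-.075,.065,Z),(.075,.065,Z),L)+edge(b,(-.075,-.065,Z),(.075,-.065,Z),Rr)+edge(b,(-.075,.065,Z),(-.075,-.065,Z),Tt))
for Z in(.09,.087):
    s=least_squares(g,np.load("poses.npz")["bath"],args=(Z,),x_scale=.01,diff_step=1e-4);print(Z,s.x.round(4),np.degrees(s.x[2]).round(2),"hinge",tw(s.x,(.05,0,.108)).round(4),s.fun.round(2))
E
python3 fk.py|tail -2
python3 - <<'E'
from h import *
im=cv2.imread("pics/w8.png")
c=np.load("cw8.npz")["img"]
cv2.imwrite("pics/w9.png",cv2.resize(c[105:240,180:380],None,fx=4,fy=4,interpolation=cv2.INTER_CUBIC))
E
```

```text
0.09 [ 0.4152 -0.0047 -3.2638] -187.0 hinge [[0.3656 0.0014 0.108 ]] [ 4.42  5.09  6.01 -3.89 -5.07 -6.68 -0.32 -0.45 -0.7 ]
0.087 [ 0.415  -0.0046 -3.2642] -187.03 hinge [[0.3654 0.0015 0.108 ]] [ 3.24  3.94  4.88 -2.74 -3.91 -5.52 -0.19 -0.34 -0.62]
```

```bash
sed -i 's/^L=\(.*\);Rr=\(.*\);Tt/Rr=\1;L=\2;Tt/' fk.py; sed -i '2s/;L=/;L=/' fk.py; python3 fk.py|tail -2
```

```text
0.09 [ 0.5638 -0.023  -0.1227] -7.03 hinge [[ 0.6134 -0.0291  0.108 ]] [ 3.53  3.41  2.61 -4.04 -3.43 -1.99 -0.2  -0.04  0.24]
0.087 [ 0.5636 -0.0229 -0.1232] -7.06 hinge [[ 0.6132 -0.0291  0.108 ]] [ 2.38  2.27  1.49 -2.86 -2.3  -0.91 -0.23 -0.04  0.27]
```

```bash
python3 - <<'E'
from h import *
p=dict(np.load("poses.npz"));a=np.radians(-6.7);p["bath"]=np.array([.6127-.05*np.cos(a),-.028-.05*np.sin(a),a]);np.savez("poses.npz",**p)
E
sed -i 's/^DX=.*/DX=-.0012/' h.py; python3 fin.py .024
```

```text
[ 0.56621961 -0.02253981  0.204     ] 173.3
t 27.67 pos [ 0.5667 -0.0235  0.2212] rot [1.7996e+02 8.0000e-02 1.7367e+02] w 0.014 F [-0.03 -0.27 -1.84] q [-28.9  11.9  32.4 101.6  -6.8  68.4  89.1]
turn [0.04 0.08 0.37] rows>= 1.0  then shift cm [0.06 0.09 1.72] rows>= 1.0 shift in current axes [0.06 0.08 1.72]
```

Emit:
{"fn": "drive_tool", "kwargs": {"commands": [[0.06,0.09,0.3,0,0.08,0.37,0],[0,0,0.5,0,0,0,0],[0,0,0.5,0,0,0,0],[0,0,0.4,0,0,0,0],[0,0,0,0,0,0,0],[0,0,0,0,0,0,0],[0,0,0,0,0,0,0],[0,0,0,0,0,0,0]]}}

```text
time_s: 28.33
tool_pos: [0.5658, -0.0226, 0.2033]
tool_rot: [180.0, -0.1, 173.3]
force: [-0.2, 0.6, -1.1]
grip_width: 0.0133
```

```bash
python3 fin.py .024; python3 look.py k1 285,160,60,75,6 200,170,66,80,6; python3 zz.py k1 k2 205,180,46,56,10; python3 zo.py k1 k3 205,180,46,56,10 [7,7] [4,3]
python3 -c "
import cv2;cv2.imwrite('pics/k4.png',cv2.resize(cv2.hconcat([cv2.imread('pics/k2.png'),cv2.imread('pics/k3.png')]),(788,480)))"
```

```text
[ 0.56621961 -0.02253981  0.204     ] 173.3
t 28.33 pos [ 0.5658 -0.0226  0.2033] rot [ 1.7999e+02 -8.0000e-02  1.7330e+02] w 0.0133 F [-0.24  0.57 -1.11] q [-28.7  12.8  32.2 102.8  -7.4  66.6  89.2]
turn [ 0.01 -0.08 -0.  ] rows>= 1.0  then shift cm [-0.04  0.01 -0.07] rows>= 1.0 shift in current axes [-0.04  0.01 -0.07]
[[-2.96, 1.82], [2.47, 1.89], [-0.27, -2.81]]
```

View pics/k4.png

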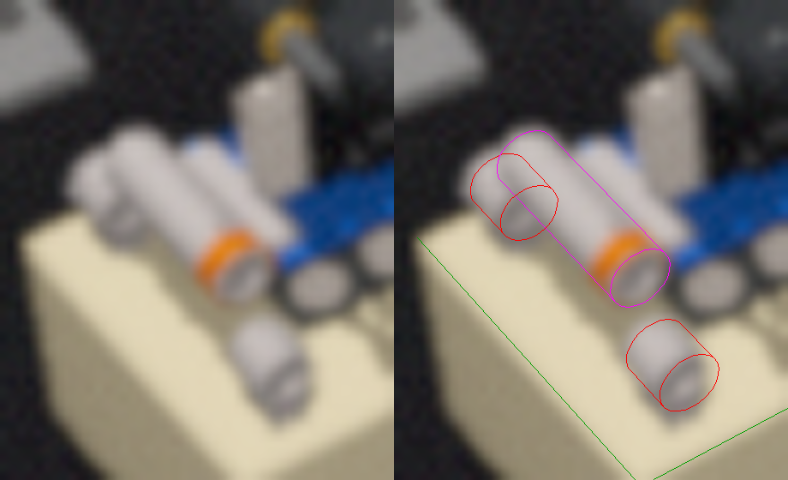

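View pics/k1_top.png

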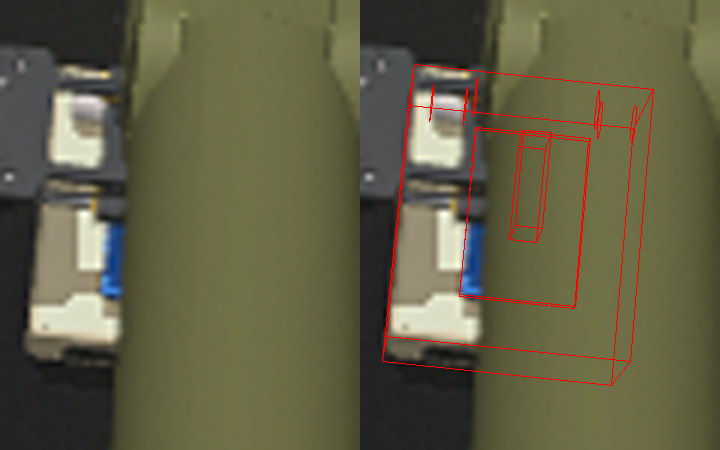

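Emit:
{"fn": "drive_tool", "kwargs": {"commands": [[-0.04,0,0.4,0,0,0,0],[0,0,0.5,0,0,0,0],[0,0,0.5,0,0,0,0],[0,0,0.5,0,0,0,0],[0,0,0.3,0,0,0,0],[0,0,0.13,0,0,0,0],[0,0,0,0,0,0,0],[0,0,0,0,0,0,0],[0,0,0,0,0,0,0],[0,0,0,0,0,0,0]]}}

```text
time_s: 29.27
tool_pos: [0.5662, -0.0225, 0.1802]
tool_rot: [180.0, -0.1, 173.3]
force: [1.0, -0.1, -1.6]
grip_width: 0.0136
```

```bash
python3 fin.py 0; python3 look.py m1 285,160,60,75,6 200,170,66,80,6; python3 zz.py m1 m2 208,190,36,46,16
python3 - <<'E'
from h import *
c=env.read_camera("wrist");np.savez("cw9.npz",img=c["img"],mtx=c["mtx"],pose=c["pose"])
cv2.imwrite("pics/w10.png",cv2.resize(c["img"][100:270,190:370],None,fx=4,fy=3.5,interpolation=cv2.INTER_CUBIC))
E
```

```text
[ 0.56621961 -0.02253981  0.18      ] 173.3
t 29.27 pos [ 0.5662 -0.0225  0.1802] rot [ 1.7999e+02 -7.0000e-02  1.7331e+02] w 0.0136 F [ 0.95 -0.14 -1.55] q [-28.3  14.3  32.  104.1  -8.4  64.1  89.9]
turn [ 0.01 -0.07  0.01] rows>= 1.0  then shift cm [-0.    0.    0.02] rows>= 1.0 shift in current axes [-0.    0.    0.02]
```

View pics/m2.png

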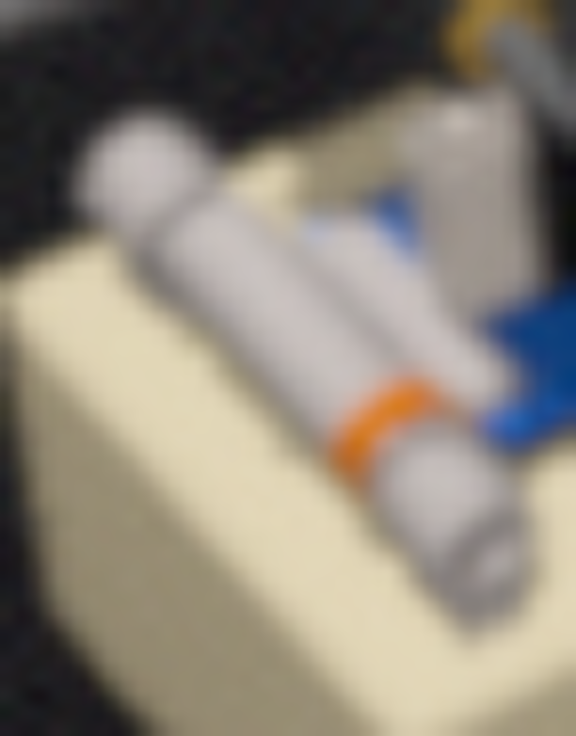

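View pics/w10.png

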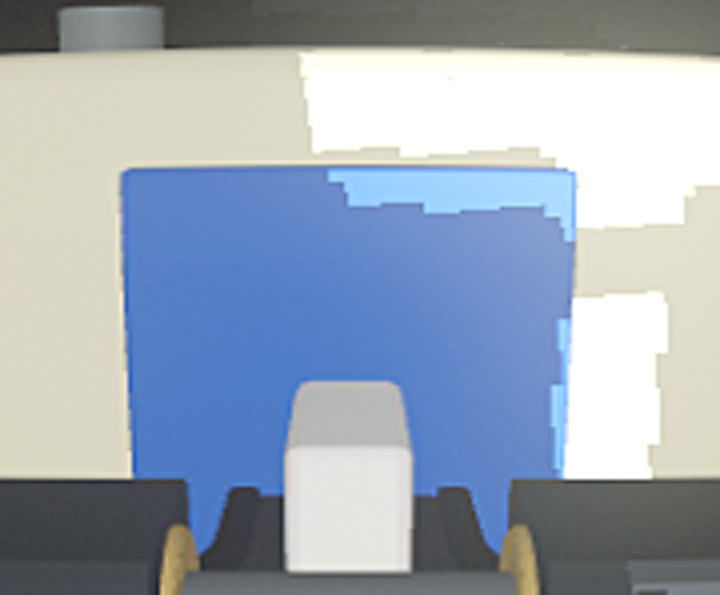

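View pics/m1_top.png

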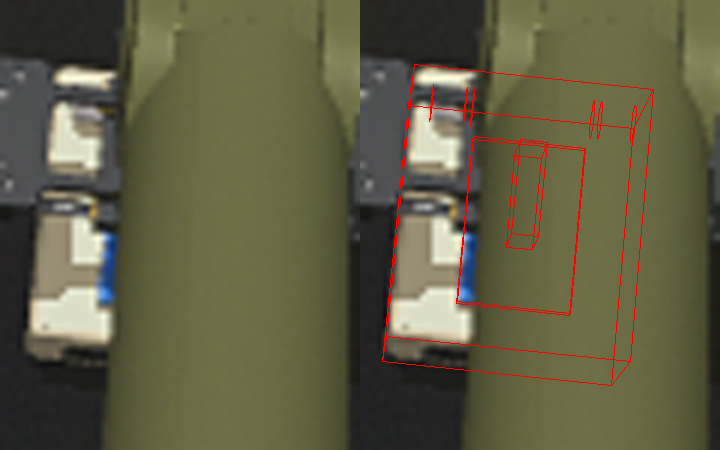

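Scene view: all three knuckles look co-linear with small gaps at both ends. Next is a quantitative overlay with one shared image offset.

```bash
cat > ov.py <<'E'
from h import *
from fit import *
import sys
z=np.load(f"cam_{sys.argv[1]}_scene.npz");c=dict(img=z["img"],mtx=z["mtx"],pose=z["pose"])
x,y,w,h,s=206,188,36,46,11
out=[]
p=np.load("poses.npz");f=lidpts(DX);b=p["bath"];g=lambda X:tw(b,X)
for d in eval(sys.argv[3]):
    im=cv2.resize(c["img"][y:y+h,x:x+w],None,fx=s,fy=s,interpolation=cv2.INTER_CUBIC)
    def cyl(g,y0,y1,X,Z,col):
        A=[(proj(c,g(np.array(circ(X,yy,Z,.01))))-[x,y]+.5+np.array(d))*s-.5 for yy in(y0,y1)]
        hl=cv2.convexHull(np.concatenate(A).astype(np.float32));cv2.polylines(im,[np.round(hl).astype(int)],True,col,1)
        return A
    for a in(cyl(g,.036,.054,.05,.108,(0,0,255))[1],):cv2.polylines(im,[np.round(a).astype(int)],True,(0,0,255),1)
    cyl(g,-.036,-.054,.05,.108,(0,0,255));cyl(f,-.032,.032,.06,.01,(255,0,255))
    q=(proj(c,g(np.array([(-.075,.065,.09),(.075,.065,.09),(.075,-.065,.09)])))-[x,y]+.5+np.array(d))*s-.5
    cv2.polylines(im,[np.round(q).astype(int)],False,(0,160,0),1)
    out.append(im)
cv2.imwrite(f"pics/{sys.argv[2]}.png",cv2.hconcat(out))
E
python3 ov.py m1 m3 "[(0,0),(0.1,.8)]"
```

```text
(no output)
```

View pics/m3.png

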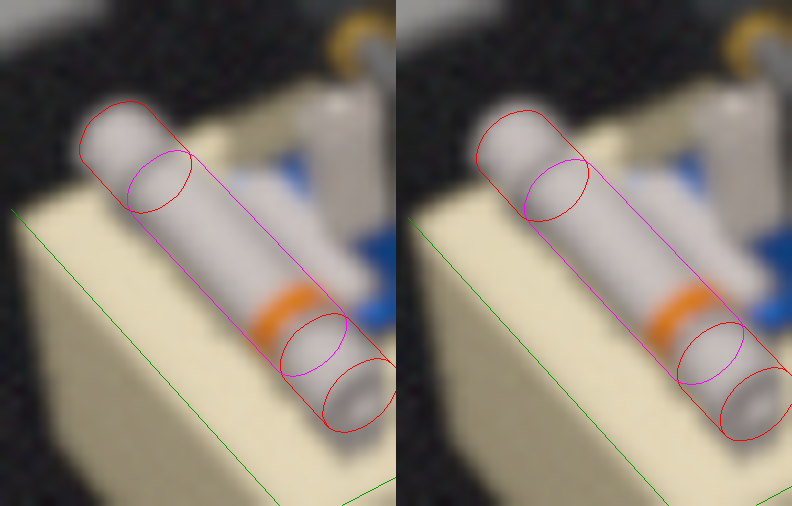

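```bash
cat > prof.py <<'E'
from h import *
from fit import *
import sys
z=np.load(f"cam_{sys.argv[1]}_scene.npz");c=dict(img=z["img"].astype(np.float32),mtx=z["mtx"],pose=z["pose"])
p=np.load("poses.npz");b=p["bath"]
g=lambda Y:tw(b,np.array([(.05,yy,.108) for yy in Y]))
T=np.arange(-7,7.01,.5)
rows=[]
for nm,ys in(("far",np.linspace(-.05,-.041,8)),("L1",np.linspace(-.025,-.012,8)),("L2",np.linspace(-.01,.005,8)),("L3",np.linspace(.007,.018,8)),("near",np.linspace(.04,.05,8))):
    q=proj(c,g(ys));t=(q[-1]-q[0])/np.linalg.norm(q[-1]-q[0]);n=np.array([-t[1],t[0]])  # down-left
    acc=[]
    for k in T:
        P=q+n*k;m=cv2.remap(c["img"],P[:,0].astype(np.float32)[None],P[:,1].astype(np.float32)[None],cv2.INTER_LINEAR);acc.append(m[0].mean(0))
    rows.append(np.array(acc))
print("n(px)",[r for r in("far","L1","L2","L3","near")],"gray and (R-B)")
for i,k in enumerate(T):print(f"{k:5.1f}"," ".join(f"{r[i].mean():6.0f}/{r[i][2]-r[i][0]:4.0f}" for r in rows))
E
python3 prof.py m1
```

```text
n(px) ['far', 'L1', 'L2', 'L3', 'near'] gray and (R-B)
 -7.0     32/   0    152/  19    191/   6    185/  11    101/ -52
 -6.5     34/   1    159/  16    193/   9    191/  11    107/ -47
 -6.0     38/   2    167/  12    193/  10    192/  11    111/ -40
 -5.5     45/   4    175/  11    190/  10    190/  11    114/ -28
 -5.0     56/   5    180/  12    186/  10    185/  12    118/ -15
 -4.5     76/   7    181/  14    180/   9    178/  14    125/  -2
 -4.0    101/   8    180/  15    175/   9    171/  17    134/   6
 -3.5    125/   9    179/  15    174/  10    169/  22    145/  10
 -3.0    146/  10    181/  12    177/  10    170/  27    156/  10
 -2.5    161/  10    185/  11    182/  10    173/  33    164/  10
 -2.0    169/  10    189/  11    187/  10    176/  39    170/  10
 -1.5    175/   9    192/  10    191/  10    179/  42    173/   9
 -1.0    176/   9    194/  10    193/  10    180/  44    174/  10
 -0.5    177/   9    194/  10    194/  10    180/  46    174/  10
  0.0    178/   9    192/  10    193/  10    180/  46    172/  10
  0.5    175/  10    189/  10    190/  10    177/  47  
[... 168 characters left out ...]
  10    171/  10    164/  41    164/   9
  2.5    157/  10    157/  10    161/  11    156/  37    160/  10
  3.0    150/  11    147/  13    151/  14    147/  34    153/  10
  3.5    143/  14    141/  18    143/  20    140/  33    147/  12
  4.0    140/  20    144/  25    144/  27    141/  34    144/  17
  4.5    143/  27    155/  32    152/  34    149/  36    149/  26
  5.0    153/  33    171/  38    167/  39    163/  39    162/  34
  5.5    166/  37    186/  41    183/  41    179/  41    179/  38
  6.0    176/  40    197/  42    195/  42    192/  42    193/  41
  6.5    184/  41    203/  42    203/  42    200/  43    201/  43
  7.0    190/  41    206/  43    206/  42    205/  43    205/  43
```

Edge profiles put the lid axis and fixed axis within about 0.4 px, or 1 mm. I'll make a tiny trim, settle and check.

Emit:
{"fn": "drive_tool", "kwargs": {"commands": [[-0.04,0.03,0.03,0,0,0,0],[0,0,0,0,0,0,0],[0,0,0,0,0,0,0],[0,0,0,0,0,0,0],[0,0,0,0,0,0,0],[0,0,0,0,0,0,0],[0,0,0,0,0,0,0],[0,0,0,0,0,0,0],[0,0,0,0,0,0,0],[0,0,0,0,0,0,0],[0,0,0,0,0,0,0],[0,0,0,0,0,0,0]]}}

```text
time_s: 30.42
tool_pos: [0.5665, -0.0223, 0.1796]
tool_rot: [180.0, -0.1, 173.3]
force: [-0.2, 0.4, -2.3]
grip_width: 0.0135
```

```bash
python3 fin.py 0; python3 look.py n1 285,160,60,75,6 200,170,66,80,6; python3 prof.py n1 | sed -n '1p;4,12p;18,28p'; python3 zz.py n1 n2 208,190,36,46,16; python3 -c "
from h import *
cv2.imwrite('pics/n3.png',env.read_camera('scene')['img'])"
```

```text
[ 0.56621961 -0.02253981  0.18      ] 173.3
t 30.42 pos [ 0.5665 -0.0223  0.1796] rot [ 1.7999e+02 -1.0000e-01  1.7330e+02] w 0.0135 F [-0.16  0.38 -2.25] q [-28.3  14.4  32.  104.   -8.4  64.   89.9]
turn [ 0.01 -0.1   0.  ] rows>= 1.0  then shift cm [ 0.02 -0.02 -0.04] rows>= 1.0 shift in current axes [ 0.02 -0.02 -0.04]
n(px) ['far', 'L1', 'L2', 'L3', 'near'] gray and (R-B)
 -6.0     38/   1    167/  25    193/   9    188/  10    114/ -55
 -5.5     45/   2    174/  26    191/  10    190/  10    117/ -44
 -5.0     56/   5    178/  25    188/  10    187/  11    121/ -31
 -4.5     76/   8    179/  23    182/  10    182/  12    126/ -17
 -4.0    101/   9    178/  20    177/  10    176/  14    135/  -4
 -3.5    124/  10    176/  16    174/  10    171/  18    146/   4
 -3.0    145/  10    178/  13    175/  11    170/  23    156/   7
 -2.5    160/  10    182/  11    180/  10    172/  31    164/   9
 -2.0    169/  10    187/  10    185/  10    175/  37    169/  10
  1.0    171/   9    186/  10    187/  10    177/  41    170/   9
  1.5    168/   9    179/   9    182/  10    173/  39    167/   9
  2.0    163/  10    171/   9    174/  11    167/  37    164/   9
  2.5    157/  10    161/  11    164/  11    159/  34    159/  10
  3.0    150/  11    151/  13    154/  13    151/  31    153/  10
  3.5    143/  13    145/  18    145/  18    143/  29    147/  12
  4.0    140/  19    146/  25    144/  25    140/  30    143/  17
  4.5    143/  26    156/  32    151/  32    145/  34    148/  25
  5.0    153/  32    172/  37    165/  38    157/  38    161/  33
  5.5    166/  37    186/  40    181/  41    173/  41    177/  38
  6.0    177/  40    197/  42    194/  42    187/  42    191/  41
```

View pics/n2.png

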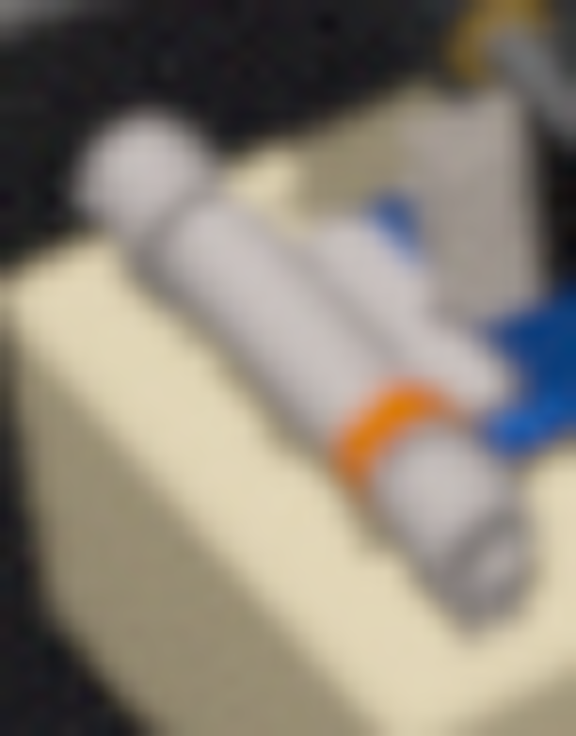

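View pics/n3.png

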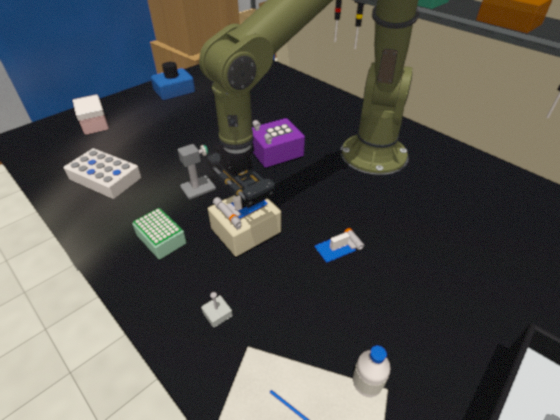

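Knuckle axes agree to about 0.2–0.4 px (≤1 mm), both end gaps are open, and the wrist force equals the lid's weight alone. Handing in.

```bash
python3 -c "
from cell import env
print(env.sign_off())"
```

```text
the job is handed in; nothing more can be done
None
```

I handed the job in at about 30.6 s. The blue lid is held level over the cream warmer, with its knuckle between the two fixed ones.

- **Pick-up:** I took the farthest of the lookalike lids by its grip bar.
- **Dabs:** I pressed the orange-banded end onto the green pad, turned the lid round, then pressed the plain end. Each time the pad went in about 8 mm (2.2 N) and was held for roughly 0.7 s or more. The scene camera showed each end centred on the pad to within about 1–2 mm; the top camera was blocked by the arm.
- **Final pose:** In the last scene picture the three knuckles line up to about 0.2–0.4 pixels, which is 1 mm or less, with a gap showing at the far end of the lid's knuckle. The gap at the orange end was too small to see directly, but lengths measured along the axis put both near the intended 4 mm. The wrist force was about 2 N, close to the lid's own weight, so it is touching nothing.
- **Disagreements:**
  - The cameras differ by 2–4 mm on the hinge's sideways position, so I used a compromise that looked centred in the scene picture.
  - Estimates of the lid's pitch in the grip also conflicted: about −1° from the wrist camera, and about +3° from a weaker scene-only fit. I treated the lid as level.
- **Bystanders:** I did not touch the tip box, pin block or bottle, and they look undisturbed in the last picture.

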